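# Restock the jeweller's bench lane and riser

## Task

Restock the bench: first take the empty open tin out of the sloped lane and stand it, open side up, in the grey returns tray. Then load every full green tin into the lane, lid up and long side along the slope, so that they slide down and queue against the stop without gaps; also set every amber jar upright on the cork-topped riser, its whole foot on the cork. Leave the other tools on the bench alone.

Things in the scene. Friction and masses are not known exactly. Their poses are not given: they have to be found in the camera images.
- tin0_c (a point): full tin: green box with a brass lid, 72 long (its x) x 48 wide (its y) x 50 tall (its z, up to the lid), about 220 g; this point is its centre, 25 above its underside. None if absent
- tin1_c (a point): full tin: green box with a brass lid, 72 long (its x) x 48 wide (its y) x 50 tall (its z, up to the lid), about 220 g; this point is its centre, 25 above its underside. None if absent
- tin2_c (a point): full tin: green box with a brass lid, 72 long (its x) x 48 wide (its y) x 50 tall (its z, up to the lid), about 220 g; this point is its centre, 25 above its underside. None if absent
- tin3_c (a point): full tin: green box with a brass lid, 72 long (its x) x 48 wide (its y) x 50 tall (its z, up to the lid), about 220 g; this point is its centre, 25 above its underside. None if absent
- empty_c (a point): the empty tin: bare steel, open-topped, 72 long (its y) x 48 wide (its x) x 50 tall (its z, up to the open top), walls 2.5; this point is its centre, 25 above its underside. It starts in the lane, against the stop, its long side along the slope
- jar0_c (a point): amber glass jar with a black cap, body 62 across up to 42 above its underside, then a little narrower, 64 tall in all, about 180 g; this point is on its axis half-way up, 32 above its underside; z points to the cap. None if absent
- jar1_c (a point): amber glass jar with a black cap, body 62 across up to 42 above its underside, then a little narrower, 64 tall in all, about 180 g; this point is on its axis half-way up, 32 above its underside; z points to the cap. None if absent
- jar2_c (a point): amber glass jar with a black cap, body 62 across up to 42 above its underside, then a little narrower, 64 tall in all, about 180 g; this point is on its axis half-way up, 32 above its underside; z points to the cap. None if absent
- lane_deck: slippery deck of the sloped lane (fixed), blue rails, red stop at the low end. Origin: on the sliding surface, mid-width, at the stop's inner face; y up the slope (0.30 rad), x across, z out of the surface. 380 long, 56 between rails; rails 12 high, 6 thick; stop 32 high. A tin let go on it, long side along y, slides by itself to the stop or the tin ahead. Four tins fill 288
- returns_in (a point): grey tray for empties (fixed), 150 (x) x 190 (y) outside, walls 4 thick, 18 high in all; this point is the centre of its inner floor
- riser: wooden riser with a cork top (fixed), 150 (x) x 280 (y) x 40 high; origin at the centre of its underside, its top 40 above
- block: bystander: black steel bench block 100x75x35; to be left alone
- hammer: bystander: hammer lying behind the lane, 260 long; to be left alone
- file: bystander: small wooden-handled tool 140 long lying in front of the lane; to be left alone
- brush: bystander: bench brush 130 long lying at the left; to be left alone
- burr: bystander: burr standing in a rounded white foot, 65 across, 100 tall; to be left alone
- dish: bystander: little blue dish 56 across, 26 tall; to be left alone
Things that resemble listed ones, but are neither listed nor needed, are in the scene too. What is shaped like the part that bears empty_c but blue, pink or red is not meant.

How it is judged:
On the way, in this order (a step that is already met when the one before it is completed fails the run):
1. the empty tin stands in the returns tray (x of empty_c in the frame of returns_in between -0.06 and 0.06 m and y of empty_c in the frame of returns_in between -0.08 and 0.08 m and z of empty_c in the frame of returns_in between 0.018 and 0.032 m and angle between empty_c's own z axis and vertical below 0.12 rad and linear speed of empty below 0.02 m/s), for 0.2 s.
2. every full tin lies in the lane, queued down to the stop (x of tin0_c in the frame of lane_deck between -0.01 and 0.01 m and y of tin0_c in the frame of lane_deck between 0.028 and 0.272 m and z of tin0_c in the frame of lane_deck between 0.019 and 0.031 m and angle between each of tin0_c, tin1_c, tin2_c, tin3_c's own z axis and vertical below 0.42 rad and linear speed of each of tin0, tin1, tin2, tin3 below 0.02 m/s and (y of tin0_c in the frame of lane_deck below 0.042 m or distance between tin0_c and tin1_c below 0.08 m or distance between tin0_c and tin2_c below 0.08 m or distance between tin0_c and tin3_c below 0.08 m) and x of tin1_c in the frame of lane_deck between -0.01 and 0.01 m and y of tin1_c in the frame of lane_deck between 0.028 and 0.272 m and z of tin1_c in the frame of lane_deck between 0.019 and 0.031 m and (y of tin1_c in the frame of lane_deck below 0.042 m or distance between tin1_c and tin0_c below 0.08 m or distance between tin1_c and tin2_c below 0.08 m or distance between tin1_c and tin3_c below 0.08 m) and x of tin2_c in the frame of lane_deck between -0.01 and 0.01 m and y of tin2_c in the frame of lane_deck between 0.028 and 0.272 m and z of tin2_c in the frame of lane_deck between 0.019 and 0.031 m and (y of tin2_c in the frame of lane_deck below 0.042 m or distance between tin2_c and tin0_c below 0.08 m or distance between tin2_c and tin1_c below 0.08 m or distance between tin2_c and tin3_c below 0.08 m) and x of tin3_c in the frame of lane_deck between -0.01 and 0.01 m and y of tin3_c in the frame of lane_deck between 0.028 and 0.272 m and z of tin3_c in the frame of lane_deck between 0.019 and 0.031 m and (y of tin3_c in the frame of lane_deck below 0.042 m or distance between tin3_c and tin0_c below 0.08 m or distance between tin3_c and tin1_c below 0.08 m or distance between tin3_c and tin2_c below 0.08 m) and y of any of tin0_c, tin1_c, tin2_c, tin3_c in the frame of lane_deck below 0.042 m), for 0.3 s.
At the end, for the whole second after the job is handed in: Empty tin upright in the returns tray. Every full tin flat in the lane between the rails, lid up, the first within 6 mm of the stop, each other within 8 mm of its neighbour. Every jar upright (tilt under 0.1 rad), whole foot on the riser top (within 3 mm). All at rest (all of step 1 and all of step 2 and x of jar0_c in the frame of riser between -0.047 and 0.047 m and y of jar0_c in the frame of riser between -0.112 and 0.112 m and z of jar0_c in the frame of riser between 0.066 and 0.079 m and angle between each of jar0_c, jar1_c, jar2_c's own z axis and vertical below 0.1 rad and linear speed of each of jar0, jar1, jar2 below 0.02 m/s and x of jar1_c in the frame of riser between -0.047 and 0.047 m and y of jar1_c in the frame of riser between -0.112 and 0.112 m and z of jar1_c in the frame of riser between 0.066 and 0.079 m and x of jar2_c in the frame of riser between -0.047 and 0.047 m and y of jar2_c in the frame of riser between -0.112 and 0.112 m and z of jar2_c in the frame of riser between 0.066 and 0.079 m); the robot touches nothing.
It fails at once if a full tin is in the lane while the empty one is still in it (x of empty_c in the frame of lane_deck between -0.028 and 0.028 m and y of empty_c in the frame of lane_deck between 0 and 0.38 m and z of empty_c in the frame of lane_deck between 0.01 and 0.045 m and ((x of tin0_c in the frame of lane_deck between -0.028 and 0.028 m and y of tin0_c in the frame of lane_deck between 0 and 0.38 m and z of tin0_c in the frame of lane_deck between 0.01 and 0.045 m) or (x of tin1_c in the frame of lane_deck between -0.028 and 0.028 m and y of tin1_c in the frame of lane_deck between 0 and 0.38 m and z of tin1_c in the frame of lane_deck between 0.01 and 0.045 m) or (x of tin2_c in the frame of lane_deck between -0.028 and 0.028 m and y of tin2_c in the frame of lane_deck between 0 and 0.38 m and z of tin2_c in the frame of lane_deck between 0.01 and 0.045 m) or (x of tin3_c in the frame of lane_deck between -0.028 and 0.028 m and y of tin3_c in the frame of lane_deck between 0 and 0.38 m and z of tin3_c in the frame of lane_deck between 0.01 and 0.045 m))).
It fails at once if another tool or dish on the bench is moved more than 40 mm (distance of any of block, hammer, file, brush, burr, dish from where it was at the start of the episode above 0.04 m).
Of tin0, tin1, tin2, tin3 only 3 to 4 are there at a start; the rules pass over those that are not, and their reading is None.
Of jar0, jar1, jar2 only 2 to 3 are there at a start; the rules pass over those that are not, and their reading is None.
At some moment in a run one of tin0, tin1, tin2, tin3, jar0, jar1, jar2 may be knocked a few centimetres aside while the robot is not near it.
It also fails if it takes over 210 s, if anything falls off the work surface, if the arm or the gripper's body presses on something with over 40 N, if the wrist force passes 120 N, or if a joint passes its speed limit or range.

## Robot

A 6-joint arm with a two-finger parallel gripper is mounted at the origin on the work surface. World frame = base frame: x ahead of the robot, y to its left, z up, the work surface at z = 0. Lengths are in m, angles in rad, forces in N, time in s.
With the tool pointing down it reaches from about 0.225 to 0.875 m from the base axis. Payload 3.4 kg.
Tool frame: the origin (TCP) lies at the very end of the fingers, on their centre line; the grasp point (between the pads) lies 19 mm behind it; z points along the fingers, y is the direction in which the jaws open and shut (so a half turn about z gives the same grasp; the last joint's range is limited). The gripper opens to 85 mm and grips with 20 to 120 N. Pads are 22 mm wide; open, the fingers measure 114 mm over their backs; the gripper's body (76 mm by 85 mm) begins 54 mm behind the grasp point. The pads swing forward as they close: fully open they stand 13 mm farther back than shut.
Start: joints at [-1.384, 0.276, 1.505, -0, 1.361, -0.121], TCP at [0.174, -0.548, 0.231] pointing down, gripper open.
Joint ranges: [-2.89, 2.89], [-0.75, 2.08], [0.22, 2.7], [-1.18, 4.32], [0.11, 2.71], [-2.7, 2.7]. Speed limits (rad/s): [2.57, 2.57, 3.14, 3.14, 3.14, 3.14].

## Interface

Orientations are given as a unit quaternion [w, x, y, z].
In Python, from rig import telemetry, cams, sign_off, spotter gives the robot as it stands.
- The arm moves only by the tool servo_tool, never from a script. Its argument "steps" is a list of rows, each a list of 6 numbers: the shift along the tool's x, y, z in mm, then the turn, a rotation vector about the tool's x, y, z in degrees. In form: [[x, y, z, ax, ay, az], ...]. A call has 1 to 8 rows; each row is the pose to reach, as a shift and turn from the pose commanded when the call began, along the tool's axes at that moment; what a row does not reach only later rows make up. A row lasts 1/10 s, in which the tool goes at most 50 mm and 8.59 degrees, less where a joint would pass 70% of its speed; a pose out of reach is approached as far as the arm can. A call with a gripper value outside its range is refused whole. "hand" is the closure in counts, from 0 (fully open) to 255 (shut), set as the call begins (left out, the last holds). The fingers move at their own pace and stop on an object; "grip_force" is the grip in N (left out, the last holds). Time passes only in rows, so rows that repeat a pose let the fingers close. It gives the time, the measured TCP pose, the force and the opening at its end, in the units of the state.
- telemetry.get_state(): the state, without advancing time (a new reading comes with each control period).
- cams.get_image(name): name is "scene" or "side" or "wrist"; returns (picture, depth): 480x640x3 uint8, red, green, blue; 480x640 float32, m along the optical axis (not along the pixel's ray), 0 where there is no reading.
- cams.camera_model(name): a dict with "camera_matrix" (3x3 intrinsics, pixels), "origin" and "rotation" of the camera in the world; the wrist camera has in their place "tool_from_camera" (4x4, takes a point from camera to tool coordinates, whose origin is the TCP and whose axes are the flange's). Camera axes: x right, y up, looking along -z (the intrinsics and any distortion apply to the point x, -y, -z); pixel columns grow to the right and rows downward; lengths in m; the calibration is good to about 2 mm. A picture is of the moment at which its call begins: read the wrist's pose just before it. camera_model takes no time and is no camera call.
- sign_off(): hands the job in, once; it reports no verdict.
Trained networks look in the newest picture that a camera, given by its name, has taken for a name from the list of things; names that differ only in an ending like _2 or _b are one class to them, and where a whole thing is asked for, a point or a joint stands for the part that bears it (a point fixed in the world has none). Each returns a list of dicts, best first, with "conf" (0 to 1); they miss things now and then, are a little off and sometimes report something else, mostly with a low value. They report only what shows in the picture. A call takes as long as a camera call. They do not tell look-alikes from the thing itself.
- spotter.outline_of(query, camera): "region" (480x640 bool, what is visible of it) and "rect" ([left, top, width, height] in pixels, round what is visible of it).
The state is a dict: "clock": time; "qpos": joint angles; "qd": joint speeds; "effort": joint torques, N m; "position": TCP position; "ee_rot": TCP orientation; "contact_force": force on the tool from outside, world axes, zero at the start; "moment": the same for the moment, N m; "width": finger opening in m.
Only numpy, scipy, OpenCV 4.12 (cv2) and the standard library are available. Lean on these libraries where they do the work, as an engineer would, in place of code of your own. Each camera call takes 0.05 s, during which the arm holds its last target.

## Working session

There is one attempt and no reset: what is moved stays moved. The work goes in short steps, Python scripts to look and compute and a tool call to move; the robot and the scene stay as the last step left them, time stands still between calls to the robot, and variables do not carry over. Pictures are saved under pics/ and viewed, and the job is handed in when it is done.

Besides the shell and the picture viewer there is one more tool, called as name(argument=value, ...), one argument or row to a line, values as JSON. servo_tool: Moves the arm, as the interface text tells. Its arguments: {"type":"object","properties":{"steps":{"type":"array","items":{"type":"array","items":{"type":"number"}}},"hand":{"type":"number"},"grip_force":{"type":"number"}},"required":["steps"]}

```bash
ls; mkdir -p pics
cat > h.py <<'E'
import numpy as np, cv2
from rig import telemetry, cams, sign_off, spotter
from scipy.spatial.transform import Rotation as R
def st():
    return telemetry.get_state()
def rot(s):
    q=s['ee_rot'];return R.from_quat([q[1],q[2],q[3],q[0]])
def campose(name,s=None):
    m=cams.camera_model(name);K=np.array(m['camera_matrix'])
    if name=='wrist':
        s=s or st();T=np.array(m['tool_from_camera']);Rt=rot(s).as_matrix()
        return K,np.array(s['position'])+Rt@T[:3,3],Rt@T[:3,:3],m
    return K,np.array(m['origin']),np.array(m['rotation']),m
def grab(name,fn=None):
    s=st();im,d=cams.get_image(name)
    if fn: cv2.imwrite('pics/'+fn,im[:,:,::-1])
    return im,d,campose(name,s)
def cloud(d,cp):
    K,o,Rm,m=cp
    v,u=np.mgrid[0:480,0:640]
    x=(u-K[0,2])/K[0,0]*d; y=(v-K[1,2])/K[1,1]*d
    P=np.stack([x,-y,-d],-1)@Rm.T+o
    P[d<=0]=np.nan
    return P
E
python3 - <<'E'
from h import *
print(st())
for n in ['scene','side','wrist']:
    im,d,cp=grab(n,n+'0.png'); print(n,cp[3]); np.savez('/tmp/'+n+'0.npz',im=im,d=d)
E
```

```text
pics
{'clock': 0.0, 'qpos': array([-1.38399943e+00,  2.76563941e-01,  1.50615338e+00,  1.29996222e-05,
        1.36066816e+00, -1.20998413e-01]), 'qd': array([ 2.00117675e-05,  2.50806809e-05, -1.70022217e-04, -1.09502233e-03,
       -3.82580971e-05,  1.17524642e-03]), 'effort': array([ 3.16214964e-04, -4.16783094e+01, -2.45806521e+01, -6.44431384e-05,
        1.10537579e-02, -6.90504038e-06]), 'position': array([ 0.17410208, -0.54745271,  0.23044934]), 'ee_rot': array([-8.96136835e-04,  9.88180923e-01,  1.53289467e-01, -2.31337962e-05]), 'contact_force': array([ 0.32487995,  0.11975989, -0.62839259]), 'moment': array([ 0.03441314,  0.03103878, -0.02269849]), 'width': 0.08546049938193222}
scene {'camera_matrix': array([[512.1784048 ,   0.        , 320.95357622],
       [  0.        , 512.1784048 , 248.33455552],
       [  0.        ,   0.        ,   1.        ]]), 'origin': array([1.27532694, 0.71598682, 0.75427815]), 'rotation': array([0.34087274, 0.192707  , 0.42628672, 0.81544431])}
side {'camera_matrix': array([[507.48019251,   0.        , 326.79983087],
       [  0.        , 507.48019251, 239.72939757],
       [  0.        ,   0.        ,   1.        ]]), 'origin': array([ 0.51675438, -0.76250368,  0.66219842]), 'rotation': array([ 0.89078507,  0.45351201, -0.01034418, -0.02686655])}
wrist {'camera_matrix': array([[355.32457275,   0.        , 319.97461505],
       [  0.        , 355.32457275, 243.89481916],
       [  0.        ,   0.        ,   1.        ]]), 'tool_from_camera': array([[-1.10547353e-03,  9.52813477e-01,  3.03554370e-01,
         7.82606620e-02],
       [ 9.99998906e-01,  7.54851034e-04,  1.27239176e-03,
         1.07314907e-03],
       [ 9.83213684e-04,  3.03555444e-01, -9.52813269e-01,
        -1.43109132e-01],
       [ 0.00000000e+00,  0.00000000e+00,  0.00000000e+00,
         1.00000000e+00]])}
```

```bash
python3 - <<'E'
s=open('h.py').read()
s=s.replace("return K,np.array(m['origin']),np.array(m['rotation']),m","q=m['rotation'];return K,np.array(m['origin']),R.from_quat([q[1],q[2],q[3],q[0]]).as_matrix(),m")
open('h.py','w').write(s)
E
python3 - <<'E'
from h import *
for n in ['scene','side']:
    d=np.load('/tmp/'+n+'0.npz')['d']; P=cloud(d,campose(n)); z=P[...,2]
    print(n,np.nanpercentile(z,[1,10,30,50,90,99]), P[240,320],P[400,320])
E
```

```text
scene [-7.52945664e-01 -7.19478837e-01 -6.46024080e-04  2.32273024e-03
  2.92754045e-01  4.80369598e-01] [ 0.43811372 -0.06877191  0.00093176] [0.89064164 0.36454108 0.11758144]
side [-7.52921468e-01 -3.31268851e-01 -4.47349090e-04  1.42439866e-03
  1.86601248e-01  4.93502636e-01] [ 0.54986496  0.14731934 -0.00090507] [ 0.52948953 -0.3032228   0.03993722]
```

View pics/scene0.png

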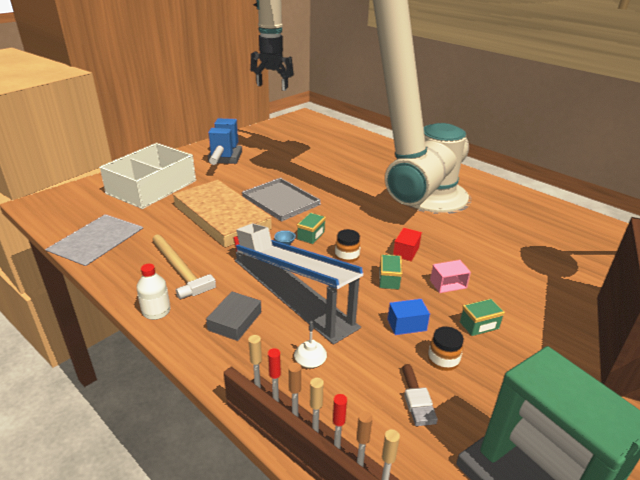

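View pics/side0.png

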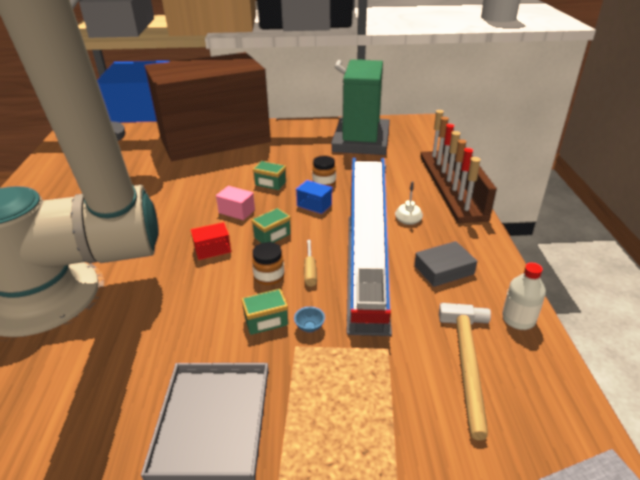

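View pics/wrist0.png

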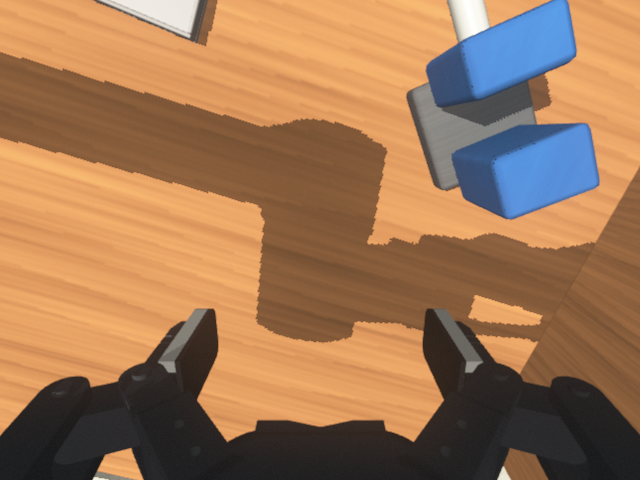

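The scene picture shows three green tins at (312,228), (391,271) and (483,317). There are two jars at (348,245) and (446,347). The empty tin sits at the stop, at (252,238). The red, pink and blue boxes are look-alikes. The side view agrees. Next I'll measure all of it.

```bash
cat > loc.py <<'E'
from h import *
import sys
def top(P,reg,tol=0.006):
    p=P[reg]; p=p[~np.isnan(p[:,0])]
    return p
qs=sys.argv[1:] or ['tin0_c','jar0_c','empty_c']
for cam in ['scene','side']:
    im,d,cp=grab(cam); P=cloud(d,cp)
    for q in qs:
        for r in spotter.outline_of(q,cam):
            reg=np.array(r['region']);
            if r['conf']<0.25: continue
            p=top(P,cv2.erode(reg.astype(np.uint8),np.ones((3,3)))>0)
            if len(p)<20: continue
            zt=np.percentile(p[:,2],97); t=p[p[:,2]>zt-0.006]
            h=im[reg].mean(0).astype(int)
            (cx,cy),(w,l),a=cv2.minAreaRect((t[:,:2]*1000).astype(np.float32))
            print(cam,q,round(r['conf'],2),[int(x) for x in r['rect']],'rgb',h,'ztop %.3f'%zt,'rect c %.1f %.1f  %.0fx%.0f ang %.1f'%(cx,cy,w,l,a))
E
python3 loc.py; python3 loc.py returns_in riser lane_deck dish file burr hammer block brush
```

```text
scene tin0_c 0.97 [295, 213, 32, 32] rgb [118 140  94] ztop 0.054 rect c 448.0 -95.5  73x47 ang 19.7
scene jar0_c 0.42 [293, 322, 30, 46] rgb [226 222 208] ztop 0.072 rect c 764.9 217.9  6x4 ang 43.6
scene empty_c 0.93 [433, 260, 37, 33] rgb [207 133 146] ztop 0.051 rect c 358.2 277.4  51x72 ang 57.9
scene empty_c 0.82 [383, 299, 48, 35] rgb [ 53  99 181] ztop 0.051 rect c 546.8 293.1  52x72 ang 54.8
scene empty_c 0.79 [238, 221, 32, 32] rgb [187 178 164] ztop 0.105 rect c 632.6 -93.5  28x48 ang 78.4
scene empty_c 0.74 [395, 227, 29, 34] rgb [206  50  39] ztop 0.051 rect c 318.6 127.0  81x48 ang 18.1
side tin0_c 0.75 [241, 289, 47, 41] rgb [115 137  90] ztop 0.052 rect c 438.9 -101.8  69x48 ang 17.3
side tin0_c 0.33 [354, 268, 34, 43] rgb [152 141 130] ztop 0.102 rect c 625.7 -100.5  39x45 ang 84.3
side jar0_c 0.52 [309, 155, 26, 29] rgb [108  83  64] ztop 0.065 rect c 571.2 402.2  55x50 ang 80.2
side empty_c 0.93 [356, 266, 30, 43] rgb [151 141 130] ztop 0.103 rect c 625.5 -100.9  39x45 ang 83.2
side empty_c 0.91 [215, 185, 37, 34] rgb [199 116 132] ztop 0.050 rect c 354.3 275.8  50
[... 1446 characters left out ...]
4.2
side lane_deck 0.74 [349, 156, 41, 166] rgb [208 201 208] ztop 0.146 rect c 654.7 186.5  71x64 ang 86.3
side dish 0.95 [293, 305, 29, 26] rgb [ 87 115 134] ztop 0.027 rect c 517.9 -119.1  49x52 ang 35.8
side file 0.95 [301, 237, 16, 50] rgb [206 162 102] ztop 0.027 rect c 522.7 23.0  21x70 ang 3.0
side burr 0.82 [394, 183, 28, 40] rgb [205 189 163] ztop 0.086 rect c 758.8 214.4  6x5 ang 11.1
side hammer 0.71 [438, 307, 57, 133] rgb [208 172 118] ztop 0.027 rect c 758.9 -227.1  255x82 ang 71.8
side block 0.84 [416, 242, 58, 43] rgb [96 89 84] ztop 0.037 rect c 795.4 23.4  98x73 ang 19.8
side block 0.45 [277, 343, 119, 136] rgb [239 177 104] ztop 0.042 rect c 556.3 -316.4  222x147 ang 84.3
```

```bash
cat > col.py <<'E'
from h import *
def col(im,d,cp,zlim=(0.03,0.2)):
    P=cloud(d,cp); hsv=cv2.cvtColor(im,cv2.COLOR_RGB2HSV)
    out=[]
    for name,lo,hi in [('green',(55,90,30),(85,255,200)),('black',(0,0,0),(179,255,60))]:
        m=cv2.inRange(hsv,lo,hi)
        m=((m>0)&(P[...,2]>0.015)&(P[...,2]<0.08)).astype(np.uint8)
        n,lab,s,c=cv2.connectedComponentsWithStats(cv2.morphologyEx(m,cv2.MORPH_CLOSE,np.ones((5,5))))
        for i in range(1,n):
            if s[i,4]<60: continue
            p=P[lab==i]; c0=np.nanmedian(p,0)
            # all points near c0 above z
            q=P.reshape(-1,3); near=(np.hypot(q[:,0]-c0[0],q[:,1]-c0[1])<0.065)&(q[:,2]>0.025)&(q[:,2]<0.075)
            q=q[near]; zt=np.percentile(q[:,2],95); t=q[q[:,2]>zt-0.006]
            r=cv2.minAreaRect((t[:,:2]*1000).astype(np.float32))
            out.append((name,s[i,:4].tolist(),zt,r)); print(name,s[i,:4],'zt %.3f'%zt,'c %.1f %.1f %.0fx%.0f ang %.1f'%(*r[0],*r[1],r[2]))
    return out
if __name__=='__main__':
    for n in ['scene','side']:
        print(n); col(*grab(n))
E
python3 col.py
```

```text
scene
green [298 214  26  26] zt 0.053 c 444.2 -99.3 77x50 ang 16.7
green [383 255  17  16] zt 0.053 c 446.4 167.7 77x49 ang 39.1
green [380 276  20  10] zt 0.053 c 449.8 170.7 69x49 ang 38.6
green [467 300  35  17] zt 0.052 c 434.6 403.8 52x75 ang 65.1
green [461 312  41  21] zt 0.052 c 434.6 403.6 52x75 ang 65.4
green [481 434  34  28] zt 0.065 c 718.0 606.8 31x84 ang 15.0
black [338 230  21  15] zt 0.066 c 443.2 31.3 60x56 ang 8.5
black [598 273  18 111] zt 0.073 c 313.4 614.6 127x2 ang 21.1
black [347 297   6  26] zt 0.072 c 661.2 203.9 22x72 ang 82.8
black [325 310   6  26] zt 0.072 c 665.2 203.4 22x64 ang 82.8
black [433 327  30  24] zt 0.066 c 575.5 404.0 58x57 ang 7.8
black [465 437  89  43] zt 0.064 c 718.0 614.9 33x99 ang 9.2
black [458 457  23  23] zt 0.067 c 728.4 588.5 19x40 ang 32.8
side
green [343 125  34  17] zt 0.072 c 683.6 579.2 21x100 ang 87.2
green [258 163  22   8] zt 0.051 c 431.3 404.6 54x74 ang 67.5
green [272 175  12  10] zt 0.051 c 433.8 403.6 54x69 ang 67.5
green [257 210  28  16] zt 0.051 c 441.9 169.1 75x52 ang 38.8
green [255 228  17  14] zt 0.051 c 438.8 166.6 68x52 ang 40.6
green [245 291  38  21] zt 0.051 c 439.9 -98.8 73x52 ang 16.3
green [248 312  38  18] zt 0.051 c 439.8 -98.8 72x52 ang 17.4
black [159 123  11  30] zt 0.073 c 132.0 595.3 43x114 ang 45.3
black [345 124  37  26] zt 0.072 c 686.4 578.6 21x94 ang 87.9
black [314 157  20  12] zt 0.065 c 571.0 404.1 57x60 ang 12.8
black [473 179  17  35] zt 0.073 c 911.3 226.6 46x88 ang 15.8
black [254 242  27  22] zt 0.065 c 438.9 31.0 57x58 ang 38.3
black [416 257  58  25] zt 0.037 c 782.4 21.4 72x78 ang 20.5
black [ 46 266  22  21] zt 0.072 c 46.0 -33.5 83x19 ang 53.2
```

Both views agree to within a few mm. There are three tins, at roughly (442,-99) with the long axis at 17°, (445,168) at 39°, and (434,404) at -25°. The jars are at about (441,31) and (572,404). Next I'll fit the lane frame.

```bash
cat > lane.py <<'E'
from h import *
import sys
def lane(n):
    im,d,cp=grab(n); P=cloud(d,cp)
    hsv=cv2.cvtColor(im,cv2.COLOR_RGB2HSV)
    ok=(P[...,0]>0.58)&(P[...,0]<0.73)&(P[...,1]>-0.16)&(P[...,1]<0.28)&(P[...,2]>0.03)&(P[...,2]<0.2)
    blue=ok&(hsv[...,0]>100)&(hsv[...,0]<125)&(hsv[...,1]>120)
    red=ok&((hsv[...,0]<6)|(hsv[...,0]>174))&(hsv[...,1]>170)
    white=ok&(hsv[...,1]<60)&(hsv[...,2]>120)&(P[...,1]>0.0)
    p=P[white]
    for _ in range(5):
        A=np.c_[p[:,:2],np.ones(len(p))]; c=np.linalg.lstsq(A,p[:,2],rcond=None)[0]; r=p[:,2]-A@c; p=p[abs(r)<max(0.003,0)]
    nrm=np.array([-c[0],-c[1],1]);nrm/=np.linalg.norm(nrm)
    print(n,'plane n',nrm.round(4),'tilt',np.arccos(nrm[2]).round(4),'res',np.std(r),len(p))
    b=P[blue]; r=cv2.minAreaRect((b[:,:2]*1000).astype(np.float32)); print(' blue rect',r, 'z',np.nanpercentile(b[:,2],[1,99]))
    pw=cv2.minAreaRect((p[:,:2]*1000).astype(np.float32)); print(' white rect',pw)
    for y in [0.0,0.05,0.1,0.15,0.2]:
        q=p[abs(p[:,1]-y)<0.006]; bb=b[abs(b[:,1]-y)<0.006]
        print('  y',y,'white x',np.percentile(q[:,0],[1,99]).round(4),'blue x',np.percentile(bb[:,0],[1,99]).round(4),'z at mid',(c@[0.645,y,1]).round(4))
    if red.sum()>10:
        rr=P[red]; print(' red',cv2.minAreaRect((rr[:,:2]*1000).astype(np.float32)),np.nanpercentile(rr[:,2],[2,98]),'top pts',np.nanmean(rr[rr[:,2]>np.percentile(rr[:,2],98)-0.006],0))
for n in (sys.argv[1:] or ['scene','side']): lane(n)
E
python3 lane.py
```

```text
scene plane n [-0.0209 -0.2913  0.9564] tilt 0.2964 res 0.0009069322148355561 929
 blue rect ((648.0955810546875, 71.21246337890625), (111.94190979003906, 424.4229736328125), 3.2303361892700195) z [0.05084246 0.159409  ]
 white rect ((652.86962890625, 111.42500305175781), (228.12901306152344, 67.58589935302734), 85.44622039794922)
  y 0.0 white x [0.6111 0.6508] blue x [0.6074 0.6751] z at mid 0.082
  y 0.05 white x [0.6168 0.6566] blue x [0.6129 0.6795] z at mid 0.0972
  y 0.1 white x [0.6195 0.6729] blue x [0.616  0.6848] z at mid 0.1125
  y 0.15 white x [0.6254 0.6664] blue x [0.6216 0.6904] z at mid 0.1277
  y 0.2 white x [0.6318 0.6748] blue x [0.6281 0.6954] z at mid 0.1429
 red ((652.9620361328125, -149.86997985839844), (14.250744819641113, 6.032895565032959), 13.279524803161621) [0.05066698 0.07007883] top pts [ 0.65266805 -0.1516412   0.06730083]
side plane n [-0.0507 -0.2879  0.9563] tilt 0.2966 res 0.0011401865794710326 2053
 blue rect ((640.0360107421875, 44.89085388183594), (344.96893310546875, 66.41239929199219), 84.21196746826172) z [0.05245479 0.15825378]
 white rect ((647.772705078125, 111.88253021240234), (228.79727172851562, 56.012550354003906), 84.277099609375)
  y 0.0 white x [0.61   0.6643] blue x [0.6041 0.6685] z at mid 0.0806
  y 0.05 white x [0.6155 0.6684] blue x [0.6087 0.6114] z at mid 0.0956
  y 0.1 white x [0.6199 0.6732] blue x [0.6132 0.6789] z at mid 0.1107
  y 0.15 white x [0.6253 0.6793] blue x [0.6197 0.6828] z at mid 0.1257
  y 0.2 white x [0.6299 0.6832] blue x [0.6245 0.689 ] z at mid 0.1408
 red ((621.6768188476562, -149.321533203125), (13.578857421875, 65.1214599609375), 83.67357635498047) [0.03245412 0.06739138] top pts [ 0.62072934 -0.15215206  0.06514122]
```

```bash
cat >> h.py <<'E'
def Rdown(yawdeg):
    a=np.radians(yawdeg); return R.from_matrix(np.array([[np.cos(a),np.sin(a),0],[np.sin(a),-np.cos(a),0],[0,0,-1]]))
def Rlane(dirdeg,tilt,flip=False):
    # tool z = -lane normal, tool x = up-slope dir (or down-slope)
    a=np.radians(dirdeg); y=np.array([np.cos(a)*np.cos(tilt),np.sin(a)*np.cos(tilt),np.sin(tilt)])
    x=np.array([np.sin(a),-np.cos(a),0]); n=np.cross(x,y)
    tx=-y if flip else y; tz=-n
    return R.from_matrix(np.c_[tx,np.cross(tz,tx),tz])
def delta(pos,rt,say=True):
    s=st();r0=rot(s)
    d=r0.inv().apply(np.array(pos)-s['position'])*1000
    w=np.degrees((r0.inv()*rt).as_rotvec())
    if say: print('t %.1f'%s['clock'],'pos',s['position'].round(4),'q',s['qpos'].round(2),'F',np.round(s['contact_force'],1),'w %.4f'%s['width'],'\n delta',d.round(1),w.round(2),'rows',max(np.linalg.norm(d)/50,np.linalg.norm(w)/8.59).round(1))
    return d,w
E
python3 -c "
from h import *
delta([.63,-.02,.30],Rdown(84))"
```

```text
t 1.8 pos [ 0.1742 -0.548   0.2313] q [-1.38  0.28  1.5  -0.    1.36 -0.12] F [ 0.4  0.4 -0.1] w 0.0852 
 delta [ 594.4 -365.1  -68.7] [ 1.000e-02  1.000e-02 -6.636e+01] rows 14.0
```

servo_tool(
  steps=[
    [40,-25,-69,0,0,-6],
    [594,-365,-69,0,0,-66],
    [594,-365,-69,0,0,-66],
    [594,-365,-69,0,0,-66],
    [594,-365,-69,0,0,-66],
    [594,-365,-69,0,0,-66],
    [594,-365,-69,0,0,-66],
    [594,-365,-69,0,0,-66],
  ],
)

```text
clock: 2.55
position: [0.4221, -0.2601, 0.2874]
ee_rot: [0.001, 0.743, 0.669, 0.0]
contact_force: [1.4, -1.2, -0.6]
width: 0.0854
```

```bash
python3 -c "
from h import *
delta([.63,-.02,.30],Rdown(84))"
```

```text
t 2.5 pos [ 0.4221 -0.2601  0.2874] q [-0.69  0.13  1.56 -0.    1.45 -0.59] F [ 1.4 -1.2 -0.6] w 0.0854 
 delta [260.6 181.6 -12.6] [ 0.05  0.04 -0.03] rows 6.4
```

servo_tool(
  steps=[
    [261,182,-13,0,0,0],
    [261,182,-13,0,0,0],
    [261,182,-13,0,0,0],
    [261,182,-13,0,0,0],
    [261,182,-13,0,0,0],
    [261,182,-13,0,0,0],
    [261,182,-13,0,0,0],
    [261,182,-13,0,0,0],
  ],
)

```text
clock: 3.35
position: [0.6322, -0.0205, 0.2993]
ee_rot: [-0.0, 0.744, 0.668, -0.0]
contact_force: [-0.7, -0.2, -0.5]
width: 0.0856
```

```bash
python3 - <<'E'
from h import *
delta([.63,-.02,.30],Rdown(84))
im,d,cp=grab('wrist','w1.png'); print(np.percentile(d,[1,50,99]))
np.savez('/tmp/w1.npz',im=im,d=d)
import pickle; pickle.dump(cp,open('/tmp/w1.pkl','wb'))
r=spotter.outline_of('empty_c','wrist'); print([(x['conf'],x['rect']) for x in r])
E
python3 lane.py wrist
```

```text
t 3.4 pos [ 0.6322 -0.0205  0.2993] q [-0.14  0.34  1.25  0.    1.56 -0.03] F [-0.7 -0.2 -0.5] w 0.0856 
 delta [ 0.2 -2.3 -0.7] [-0.02 -0.02 -0.16] rows 0.0
[0.06550269 0.41562265 1.38643654]
[(0.64, [296.1, 246.2, 51.2, 79.8]), (0.57, [0.0, 56.3, 71.8, 80.4])]
wrist plane n [-0.0306 -0.2947  0.9551] tilt 0.3008 res 0.0008108118045327972 11828
 blue rect ((638.7493286132812, 2.0847930908203125), (287.3340148925781, 66.94969177246094), 84.0901870727539) z [0.05161695 0.13786547]
 white rect ((645.6101684570312, 73.06820678710938), (152.12913513183594, 56.221595764160156), 84.02860260009766)
  y 0.0 white x [0.6108 0.6659] blue x [0.605  0.6718] z at mid 0.0805
  y 0.05 white x [0.6156 0.6711] blue x [0.6098 0.6768] z at mid 0.0959
  y 0.1 white x [0.6214 0.6761] blue x [0.6152 0.6821] z at mid 0.1114
  y 0.15 white x [0.6261 0.6795] blue x [0.6203 0.6252] z at mid 0.1268Traceback (most recent call last):
  File "lane.py", line 22, in <module>
    for n in (sys.argv[1:] or ['scene','side']): lane(n)
                                                 ~~~~^^^
  File "lane.py", line 19, in lane
    print('  y',y,'white x',np.percentile(q[:,0],[1,99]).round(4),'blue x',np.percentile(bb[:,0],[1,99]).round(4),'z at mid',(c@[0.645,y,1]).round(4))
                            ~~~~~~~~~~~~~^^^^^^^^^^^^^^^
    return _quantile_unchecked(
        a, q, axis, out, overwrite_input, method, keepdims, weights)
    return _ureduce(a,
                    func=_quantile_ureduce_func,
    ...<5 lines>...
                    overwrite_input=overwrite_input,
                    method=method)
    r = func(a, **kwargs)
    result = _quantile(arr,
                       quantiles=q,
    ...<2 lines>...
                       out=out,
                       weights=wgt)
    slices_having_nans = np.isnan(arr[-1, ...])
                                  ~~~^^^^^^^^^
IndexError: index -1 is out of bounds for axis 0 with size 0
```

View pics/w1.png

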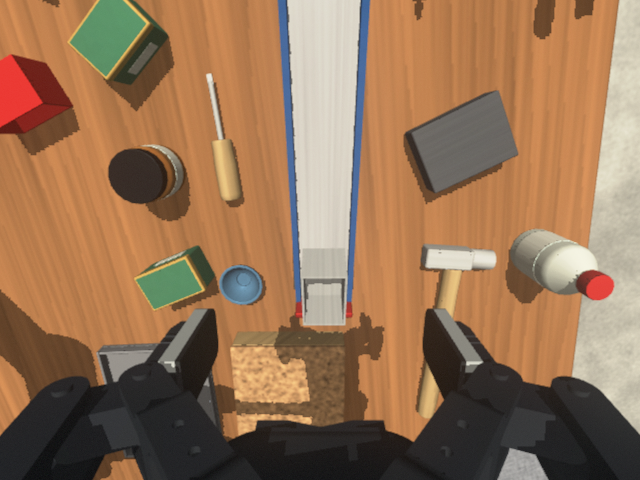

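The wrist picture confirms the lane. The empty tin is against the stop at (323,290), the dish is at (241,285) and the file at (225,150). The lane direction is 84.05° and the tilt 0.30. Next I'll measure the empty tin in the lane frame.

```bash
cat > lf.py <<'E'
from h import *
L0=np.array([.6487,.1,.1117]); RL=Rlane(84.05,0.30)
M=RL.as_matrix(); ydir=M[:,0]; n=-M[:,2]; xdir=np.cross(ydir,n)
def tolane(P): 
    q=P-L0; return np.stack([q@xdir,q@ydir,q@n],-1)
def fromlane(x,y,z): return L0+x*xdir+y*ydir+z*n
E
python3 - <<'E'
from lf import *
import pickle
for n in ['w1','scene','side']:
    if n=='w1':
        f=np.load('/tmp/w1.npz');P=cloud(f['d'],pickle.load(open('/tmp/w1.pkl','rb')));im=f['im']
    else:
        f=np.load('/tmp/%s0.npz'%n);P=cloud(f['d'],campose(n));im=f['im']
    q=tolane(P).reshape(-1,3); c=im.reshape(-1,3)
    deck=q[(abs(q[:,0])<.02)&(q[:,1]>-.12)&(q[:,1]<.05)]; print(n,'deck z',np.median(deck[:,2]).round(4))
    t=q[(abs(q[:,0])<.034)&(q[:,1]>-.27)&(q[:,1]<-.12)&(q[:,2]>.036)&(q[:,2]<.06)]
    print(' rim pts',len(t),np.percentile(t[:,0],[1,99]).round(4),np.percentile(t[:,1],[1,99]).round(4),np.percentile(t[:,2],[5,50,95]).round(4))
    red=(c[:,0]>140)&(c[:,1]<60)&(c[:,2]<60)
    r=q[red&(abs(q[:,0])<.06)&(q[:,1]>-.3)&(q[:,1]<-.1)]
    if len(r): print(' red',np.percentile(r[:,0],[1,99]).round(4),np.percentile(r[:,1],[1,50,99]).round(4),np.percentile(r[:,2],[1,99]).round(4))
    # blue rails
    b=q[(c[:,2]>c[:,0]+50)&(abs(q[:,0])<.05)&(abs(q[:,1])<.2)]; print(' rails x',np.percentile(b[:,0],[1,99]).round(4),'z',np.percentile(b[:,2],[5,95]).round(4), 'y',np.percentile(b[:,1],[1,99]).round(3))
E
```

```text
w1 deck z 0.2851
 rim pts 1156 [-0.0241  0.0234] [-0.2501 -0.1776] [0.0371 0.046  0.0502]
 red [-0.0326  0.033 ] [-0.2565 -0.2507 -0.2491] [0.015  0.0321]
 rails x [-0.0327  0.0331] z [-0.0014  0.0122] y [-0.18   0.052]
scene deck z -0.0833
 rim pts 348 [-0.0228  0.0268] [-0.2532 -0.1766] [0.037  0.0448 0.0515]
 red [0.0256 0.0351] [-0.2548 -0.2528 -0.2477] [0.0149 0.0336]
 rails x [-0.0475  0.0492] z [-0.1742  0.0209] y [-0.184  0.197]
side deck z -0.0008
 rim pts 407 [-0.0256  0.0223] [-0.2511 -0.1778] [0.0369 0.0466 0.0505]
 red [-0.0332  0.0298] [-0.2581 -0.2564 -0.2537] [0.0292 0.0329]
 rails x [-0.0488  0.0489] z [-0.07    0.0123] y [-0.195  0.127]
```

```bash
python3 -c "
from lf import *
print(fromlane(0,-.214,.018),fromlane(0,-.214,.09))
delta(fromlane(0,-.214,.09),RL)"
```

```text
[ 0.62695602 -0.10863133  0.06565473] [ 0.62475039 -0.12979416  0.13443896]
t 3.5 pos [ 0.6299 -0.0237  0.2999] q [-0.15  0.33  1.25 -0.    1.56 -0.04] F [ 0.5 -0.9  0.3] w 0.0856 
 delta [-105.8    6.9  165.6] [ 0.   17.26 -0.47] rows 3.9
```

servo_tool(
  steps=[
    [-106,7,166,0,17.2,-0.5],
    [-106,7,166,0,17.2,-0.5],
    [-106,7,166,0,17.2,-0.5],
    [-106,7,166,0,17.2,-0.5],
    [-106,7,166,0,17.2,-0.5],
    [-106,7,166,0,17.2,-0.5],
    [-106,7,166,0,17.2,-0.5],
  ],
)

```text
clock: 4.2
position: [0.6267, -0.1289, 0.1364]
ee_rot: [-0.098, 0.734, 0.663, 0.112]
contact_force: [-0.6, -0.3, 1.2]
width: 0.0855
```

```bash
python3 -c "
from lf import *
delta(fromlane(0,-.214,.018),RL)
grab('wrist','w2.png')"
```

```text
t 4.2 pos [ 0.6267 -0.1289  0.1364] q [-0.47  0.47  1.48  0.29  1.31 -0.46] F [-0.6 -0.3  1.2] w 0.0855 
 delta [-1.6 -2.2 73.5] [0.24 0.02 0.12] rows 1.5
```

View pics/w2.png

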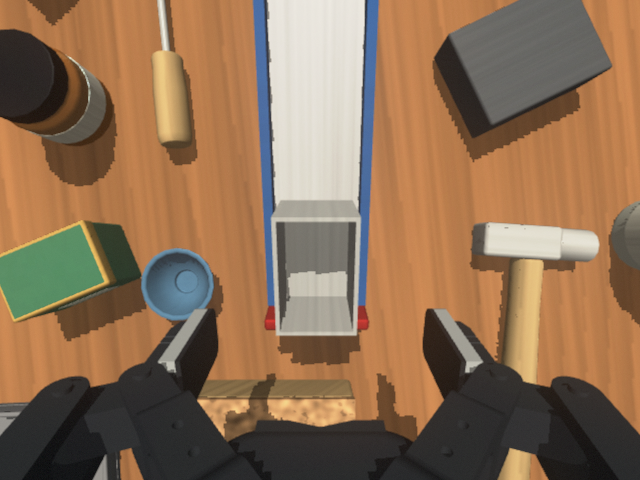

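The gripper is centred over the empty tin, whose rim spans columns 273 to 360. I'll descend now.

servo_tool(
  steps=[
    [-1,-2,40,0,0,0],
    [-1,-2,60,0,0,0],
    [-1,-2,72,0,0,0],
    [-1,-2,72,0,0,0],
    [-1,-2,72,0,0,0],
  ],
)

```text
clock: 4.75
position: [0.6274, -0.1083, 0.0665]
ee_rot: [-0.098, 0.734, 0.663, 0.112]
contact_force: [0.2, -0.3, -0.1]
width: 0.0856
```

servo_tool(
  steps=[
    [0,0,0,0,0,0],
    [0,0,0,0,0,0],
    [0,0,0,0,0,0],
    [0,0,0,0,0,0],
    [0,0,0,0,0,0],
    [0,0,0,0,0,0],
    [0,0,0,0,0,0],
  ],
  hand=255,
  grip_force=25,
)

```text
clock: 5.45
position: [0.6268, -0.1089, 0.066]
ee_rot: [-0.099, 0.734, 0.662, 0.112]
contact_force: [0.1, -1.4, 5.8]
width: 0.0477
```

```bash
python3 -c "
from lf import *
delta(fromlane(0,-.214,.12),RL)
print(tolane(st()['position']))"
```

```text
t 5.5 pos [ 0.6268 -0.1089  0.066 ] q [-0.44  0.53  1.58  0.31  1.15 -0.49] F [ 0.1 -1.4  5.8] w 0.0477 
 delta [ 1.000e-01  4.000e-01 -1.016e+02] [0.15 0.02 0.11] rows 2.0
[-1.16165898e-04 -2.14130119e-01  1.83847426e-02]
```

servo_tool(
  steps=[
    [0,0,-30,0,0,0],
    [0,0,-75,0,0,0],
    [0,0,-120,0,0,0],
    [0,0,-130,0,0,0],
    [0,0,-130,0,0,0],
  ],
)

```text
clock: 5.95
position: [0.6229, -0.1476, 0.1908]
ee_rot: [-0.098, 0.734, 0.663, 0.112]
contact_force: [-0.6, -0.2, -0.8]
width: 0.0476
```

Run:
```python
from lf import *
for n in ['scene','side']:
    f=np.load('/tmp/%s0.npz'%n);P=cloud(f['d'],campose(n)).reshape(-1,3)
    q=P[(abs(P[:,0]-.37)<.05)&(abs(P[:,1]+.3)<.06)]; print(n,'floor z',np.median(q[:,2]))
    q=P[(abs(P[:,0]-.56)<.05)&(abs(P[:,1]+.33)<.08)]; print(n,'riser z',np.median(q[:,2]))
    q=P[(P[:,0]<.3)&(P[:,0]>.2)&(P[:,1]<0)&(P[:,1]>-.1)]; print(n,'table z',np.median(q[:,2]))
delta([.37,-.30,.13],Rdown(86))
```

```text
scene floor z 0.005761756147354691
scene riser z 0.04169504343218555
scene table z 0.4220406926391512
side floor z 0.004133741617653841
side riser z 0.040285180224350015
side table z 0.33331673533628087
t 6.0 pos [ 0.6229 -0.1476  0.1908] q [-0.5   0.44  1.4   0.28  1.43 -0.45] F [-0.6 -0.2 -0.8] w 0.0476 
 delta [-187.4 -236.1    4.8] [  0.57 -17.09  -1.86] rows 6.0
```

servo_tool(
  steps=[
    [-187,-236,5,0.6,-17.1,-1.9],
    [-187,-236,5,0.6,-17.1,-1.9],
    [-187,-236,5,0.6,-17.1,-1.9],
    [-187,-236,5,0.6,-17.1,-1.9],
    [-187,-236,5,0.6,-17.1,-1.9],
    [-187,-236,5,0.6,-17.1,-1.9],
    [-187,-236,5,0.6,-17.1,-1.9],
    [-187,-236,5,0.6,-17.1,-1.9],
  ],
)

```text
clock: 6.75
position: [0.3677, -0.2976, 0.1269]
ee_rot: [-0.004, 0.732, 0.682, -0.0]
contact_force: [0.8, -0.8, -0.8]
width: 0.0472
```

Run:
```python
from lf import *
delta([.37,-.30,.024],Rdown(86))
grab('wrist','w3.png')
```

```text
t 6.8 pos [ 0.3677 -0.2976  0.1269] q [-0.83  0.22  1.87 -0.    1.06 -0.76] F [ 0.8 -0.8 -0.8] w 0.0472 
 delta [ -2.8   3.2 102.9] [-0.38 -0.3  -0.06] rows 2.1
```

View pics/w3.png

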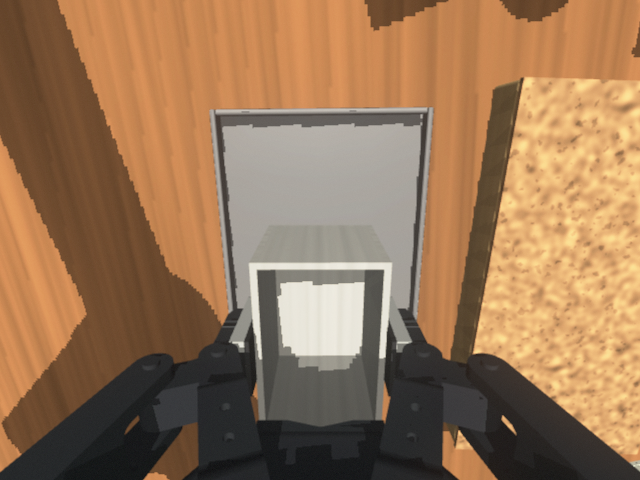

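The tin is held and centred over the tray. I'll lower it.

servo_tool(
  steps=[
    [-3,3,45,0,0,0],
    [-3,3,80,0,0,0],
    [-3,3,95,0,0,0],
    [-3,3,101,0,0,0],
    [-3,3,103,0,0,0],
    [-3,3,103,0,0,0],
  ],
)

```text
clock: 7.4
position: [0.3728, -0.3016, 0.0261]
ee_rot: [-0.001, 0.73, 0.683, -0.001]
contact_force: [1.0, -0.8, -1.3]
width: 0.0477
```

servo_tool(
  steps=[
    [0,0,0,0,0,0],
    [0,0,0,0,0,0],
    [0,0,0,0,0,0],
    [0,0,0,0,0,0],
    [0,0,-30,0,0,0],
    [0,0,-70,0,0,0],
    [0,0,-110,0,0,0],
    [0,0,-150,0,0,0],
  ],
  hand=70,
)

```text
clock: 8.2
position: [0.372, -0.3017, 0.1775]
ee_rot: [-0.002, 0.731, 0.682, -0.001]
contact_force: [-0.5, -0.6, -0.7]
width: 0.062
```

Run:
```python
from lf import *
delta([.37,-.30,.024],Rdown(86))
grab('wrist','w4.png')
```

```text
t 8.2 pos [ 0.372  -0.3017  0.1775] q [-0.83  0.17  1.79 -0.    1.19 -0.76] F [-0.5 -0.6 -0.7] w 0.0620 
 delta [  1.4  -1.5 153.5] [-0.22 -0.09  0.08] rows 3.1
```

View pics/w4.png

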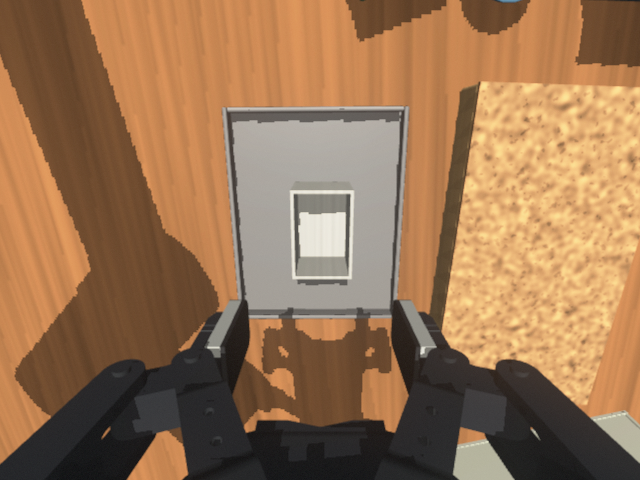

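The empty tin stands upright inside the tray, its rim spanning (290–353, 190–278). Next is tin A.

Run:
```python
from lf import *
delta([.445,-.09,.2],Rdown(17))
```

```text
t 8.2 pos [ 0.375  -0.3049  0.184 ] q [-0.83  0.17  1.78 -0.    1.19 -0.76] F [ 1.5 -1.2  3.8] w 0.0620 
 delta [219.   55.2 -17.3] [ 0.52  0.17 69.09] rows 8.0
```

servo_tool(
  steps=[
    [219,55,-17,0,0,69],
    [219,55,-17,0,0,69],
    [219,55,-17,0,0,69],
    [219,55,-17,0,0,69],
    [219,55,-17,0,0,69],
    [219,55,-17,0,0,69],
    [219,55,-17,0,0,69],
    [219,55,-17,0,0,69],
  ],
  hand=0,
)

```text
clock: 9.05
position: [0.4422, -0.0865, 0.1929]
ee_rot: [-0.001, 0.98, 0.199, -0.002]
contact_force: [0.8, -0.0, 0.1]
width: 0.0857
```

```bash
cat > wtop.py <<'E'
# refine pose of an object top with the wrist cam: python wtop.py x y radius outfile [zmin zmax]
from lf import *
import sys
x,y,r=map(float,sys.argv[1:4]); zmin=float(sys.argv[5]) if len(sys.argv)>5 else .03; zmax=float(sys.argv[6]) if len(sys.argv)>6 else .08
im,d,cp=grab('wrist',sys.argv[4]); P=cloud(d,cp).reshape(-1,3)
q=P[(np.hypot(P[:,0]-x,P[:,1]-y)<r)&(P[:,2]>zmin)&(P[:,2]<zmax)]
zt=np.percentile(q[:,2],90); t=q[abs(q[:,2]-zt)<.004]
rr=cv2.minAreaRect((t[:,:2]*1000).astype(np.float32)); print('zt %.4f'%zt,'c %.1f %.1f size %.1f %.1f ang %.1f'%(*rr[0],*rr[1],rr[2]),'circ',np.round(cv2.minEnclosingCircle((t[:,:2]*1000).astype(np.float32))[0],1))
E
python3 wtop.py .442 -.099 .055 w5.png; python3 -c "
from h import *
delta([.442,-.099,.018],Rdown(17))"
```

```text
zt 0.0513 c 442.0 -98.5 size 72.6 48.6 ang 16.5 circ [442.  -98.3]
t 9.1 pos [ 0.4421 -0.0867  0.1929] q [-0.35  0.12  1.81  0.    1.22  0.83] F [-0.3  0.6 -0.4] w 0.0856 
 delta [ -4.4  11.8 174.9] [-0.17  0.16  5.69] rows 3.5
```

View pics/w5.png

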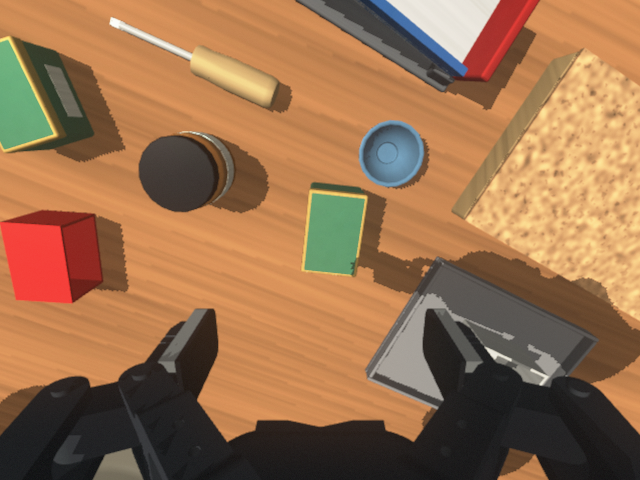

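Tin A is confirmed at (442,-98.5), 16.5°. I'll descend and grasp it.

servo_tool(
  steps=[
    [-5,11,50,0,0,6.2],
    [-5,11,100,0,0,6.2],
    [-5,11,145,0,0,6.2],
    [-5,11,170,0,0,6.2],
    [-5,11,176,0,0,6.2],
    [-5,11,176,0,0,6.2],
  ],
)

```text
clock: 9.7
position: [0.441, -0.099, 0.0165]
ee_rot: [-0.002, 0.989, 0.148, -0.002]
contact_force: [1.1, -0.2, 0.4]
width: 0.0854
```

servo_tool(
  steps=[
    [0,0,0,0,0,0],
    [0,0,0,0,0,0],
    [0,0,0,0,0,0],
    [0,0,0,0,0,0],
    [0,0,0,0,0,0],
    [0,0,0,0,0,0],
    [0,0,0,0,0,0],
  ],
  hand=255,
  grip_force=45,
)

```text
clock: 10.4
position: [0.4424, -0.0992, 0.0185]
ee_rot: [-0.001, 0.989, 0.148, -0.0]
contact_force: [-1.0, 1.2, 7.1]
width: 0.047
```

```bash
python3 -c "
from lf import *
delta(fromlane(0,-.20,.12),RL)"
```

```text
t 10.4 pos [ 0.4424 -0.0992  0.0185] q [-0.37  0.33  2.06  0.    0.75  0.9 ] F [-1.   1.2  7.1] w 0.0470 
 delta [ 167.1   78.2 -148.9] [  9.98  15.16 -66.53] rows 8.0
```

servo_tool(
  steps=[
    [0,0,-50,0,0,0],
    [0,0,-100,0,0,0],
    [0,0,-150,0,0,0],
    [0,0,-190,0,0,0],
    [0,0,-190,0,0,0],
  ],
)

```text
clock: 10.9
position: [0.4456, -0.1007, 0.2132]
ee_rot: [0.002, 0.989, 0.148, 0.004]
contact_force: [1.0, -0.5, -1.7]
width: 0.047
```

```bash
python3 -c "
from lf import *
delta(fromlane(0,-.20,.12),RL)"
```

```text
t 10.9 pos [ 0.4456 -0.1007  0.2132] q [-0.37  0.1   1.78  0.    1.25  0.9 ] F [ 1.  -0.5 -1.7] w 0.0470 
 delta [164.2  75.8  47.7] [ 10.6   14.98 -66.41] rows 8.0
```

servo_tool(
  steps=[
    [40,20,0,2,3,-14],
    [100,50,0,7,10,-40],
    [164,76,48,10.6,15,-66.4],
    [164,76,48,10.6,15,-66.4],
    [164,76,48,10.6,15,-66.4],
    [164,76,48,10.6,15,-66.4],
    [164,76,48,10.6,15,-66.4],
    [164,76,48,10.6,15,-66.4],
  ],
)

```text
clock: 11.7
position: [0.6198, -0.1239, 0.1564]
ee_rot: [-0.108, 0.734, 0.662, 0.108]
contact_force: [0.3, 0.0, -3.0]
width: 0.0475
```

servo_tool(
  steps=[
    [0,0,0,0,0,0],
  ],
)

```text
clock: 11.8
position: [0.6203, -0.125, 0.156]
ee_rot: [-0.107, 0.737, 0.659, 0.107]
contact_force: [0.3, 0.0, -1.9]
width: 0.0473
```

```bash
python3 -c "
from lf import *
delta(fromlane(0,-.205,.019),RL); im,d,cp=grab('wrist','w6.png')
q=tolane(cloud(d,cp)).reshape(-1,3); c=im.reshape(-1,3)
b=q[(c[:,2]>c[:,0].astype(int)+50)&(abs(q[:,0])<.05)&(abs(q[:,2])<.03)]; print(' rails x',np.percentile(b[:,0],[1,99]).round(4))
p=telemetry.get_state()['position'];print(tolane(p))
"
```

```text
t 11.8 pos [ 0.6203 -0.125   0.156 ] q [-0.47  0.46  1.46  0.28  1.36 -0.44] F [ 0.3  0.  -1.9] w 0.0473 
 delta [-1.8  6.2 90.3] [-0.84 -0.21 -0.53] rows 1.8
 rails x [-0.033  0.034]
[-0.00506451 -0.20282004  0.10967315]
```

View pics/w6.png

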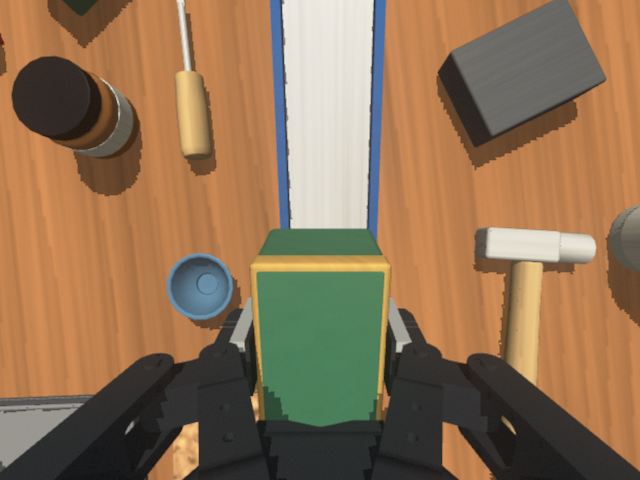

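The tin sits about 5 mm left of the lane centre, which matches the computed delta. I'll correct that and go down part way first.

servo_tool(
  steps=[
    [-2,6,0,-0.8,-0.2,-0.5],
    [-2,6,40,-0.8,-0.2,-0.5],
    [-2,6,60,-0.8,-0.2,-0.5],
    [-2,6,60,-0.8,-0.2,-0.5],
    [-2,6,60,-0.8,-0.2,-0.5],
  ],
)

```text
clock: 12.35
position: [0.628, -0.1083, 0.1007]
ee_rot: [-0.099, 0.734, 0.662, 0.112]
contact_force: [0.0, 0.5, -1.3]
width: 0.0471
```

```bash
python3 -c "
from lf import *
for i in range(3): delta(fromlane(0,-.205,.019),RL); im,d,cp=grab('wrist','w7.png')
q=tolane(cloud(d,cp)).reshape(-1,3)
p=q[(abs(q[:,0])<.03)&(abs(q[:,1]+.205)<.06)&(q[:,2]>.06)&(q[:,2]<.11)]; print(len(p),np.percentile(p[:,0],[1,99]),np.percentile(p[:,1],[1,99]),np.percentile(p[:,2],[50,97]))
"
```

```text
t 12.3 pos [ 0.628  -0.1083  0.1007] q [-0.44  0.49  1.54  0.3   1.22 -0.46] F [ 0.   0.5 -1.3] w 0.0471 
 delta [-1.7 -1.1 32.3] [0.14 0.02 0.1 ] rows 0.6
t 12.4 pos [ 0.6287 -0.1089  0.1015] q [-0.44  0.49  1.54  0.3   1.22 -0.46] F [-0.1  0.1 -1.5] w 0.0474 
 delta [-1.5 -1.9 33.2] [0.25 0.06 0.12] rows 0.7
t 12.4 pos [ 0.629  -0.1092  0.1019] q [-0.44  0.49  1.54  0.3   1.22 -0.46] F [ 0.2 -0.8 -2.9] w 0.0473 
 delta [-1.3 -2.2 33.7] [0.29 0.07 0.13] rows 0.7
26728 [-0.02795834  0.02875159] [-0.23349999 -0.16865057] [0.08466215 0.10185056]
```

View pics/w7.png

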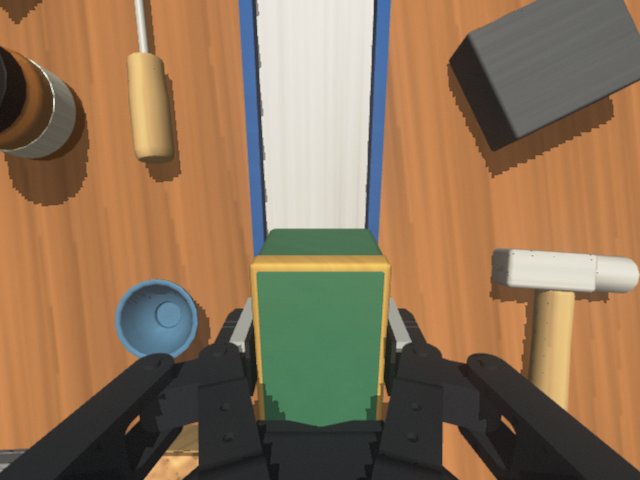

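servo_tool(
  steps=[
    [-1,-2,15,0.2,0,0],
    [-1,-2,25,0.2,0,0],
    [-1,-2,30,0.2,0,0],
    [-1,-2,32,0.2,0,0],
    [-1,-2,32,0.2,0,0],
  ],
)

```text
clock: 13.0
position: [0.6267, -0.0998, 0.069]
ee_rot: [-0.101, 0.734, 0.663, 0.11]
contact_force: [-0.3, 0.6, -1.9]
width: 0.0474
```

```bash
python3 -c "
from lf import *
delta(fromlane(0,-.205,.018),RL);print(tolane(st()['position']))"
```

```text
t 13.0 pos [ 0.6267 -0.0998  0.069 ] q [-0.43  0.52  1.58  0.31  1.16 -0.47] F [-0.3  0.6 -1.9] w 0.0474 
 delta [-0.3  1.2  0.6] [-0.12 -0.01  0.1 ] rows 0.0
[-0.00119371 -0.20467208  0.01862735]
```

servo_tool(
  steps=[
    [0,1,1,0,0,0],
    [0,1,1,0,0,0],
    [0,1,1,0,0,0],
    [0,1,1,0,0,0],
    [0,1,1,0,0,0],
    [0,0,-30,0,0,0],
    [0,0,-70,0,0,0],
    [0,0,-110,0,0,0],
  ],
  hand=0,
)

```text
clock: 13.8
position: [0.623, -0.1323, 0.1753]
ee_rot: [-0.101, 0.734, 0.663, 0.11]
contact_force: [0.4, -0.2, -0.1]
width: 0.0852
```

```bash
cat > lanechk.py <<'E'
from lf import *
import sys
im,d,cp=grab('wrist',sys.argv[1])
q=tolane(cloud(d,cp)).reshape(-1,3)
t=q[(abs(q[:,0])<.034)&(q[:,1]>-.27)&(q[:,1]<.09)&(q[:,2]>.044)&(q[:,2]<.058)]
print(len(t),'x',np.percentile(t[:,0],[1,99]).round(4),'y',np.percentile(t[:,1],[.5,99.5]).round(4),'z',np.percentile(t[:,2],[5,50,95]).round(4))
E
python3 lanechk.py w8.png; python3 -c "
from h import *
delta([.43,.165,.2],Rdown(39))
";python3 col.py | egrep "scene|side|green|7x|8x"
```

```text
7195 x [-0.0241  0.0231] y [-0.2494 -0.1784] z [0.0485 0.0498 0.0508]
t 13.8 pos [ 0.6266 -0.1357  0.1826] q [-0.48  0.44  1.42  0.28  1.4  -0.44] F [ 2.4 -1.7  4.3] w 0.0854 
 delta [ 272.6 -226.3   62.3] [ -6.1  -16.27  44.85] rows 7.2
scene
green [252 238  20  13] zt 0.074 c 632.1 -75.5 113x69 ang 77.3
green [383 255  17  16] zt 0.053 c 446.4 167.7 80x49 ang 39.2
green [380 276  20  10] zt 0.053 c 450.4 170.8 70x49 ang 39.6
green [467 300  35  17] zt 0.052 c 435.0 403.9 51x74 ang 63.4
green [461 312  41  20] zt 0.052 c 435.0 403.9 51x74 ang 63.4
green [481 434  34  28] zt 0.065 c 718.8 607.0 30x84 ang 14.6
black [438 342  31  25] zt 0.066 c 601.4 432.8 58x57 ang 28.6
side
green [343 125  12  16] zt 0.071 c 651.8 583.5 13x38 ang 73.5
green [258 163  22   8] zt 0.051 c 431.8 405.6 55x73 ang 63.0
green [272 175  12  11] zt 0.051 c 434.0 404.5 55x69 ang 63.0
green [257 210  28  16] zt 0.051 c 442.6 169.0 74x52 ang 39.5
green [255 226  28  16] zt 0.051 c 440.9 167.5 69x52 ang 39.5
black [325 150  20  14] zt 0.065 c 598.4 433.8 58x56 ang 64.7
black [254 242  27  22] zt 0.065 c 440.6 30.9 57x57 ang 67.1
```

View pics/w8.png

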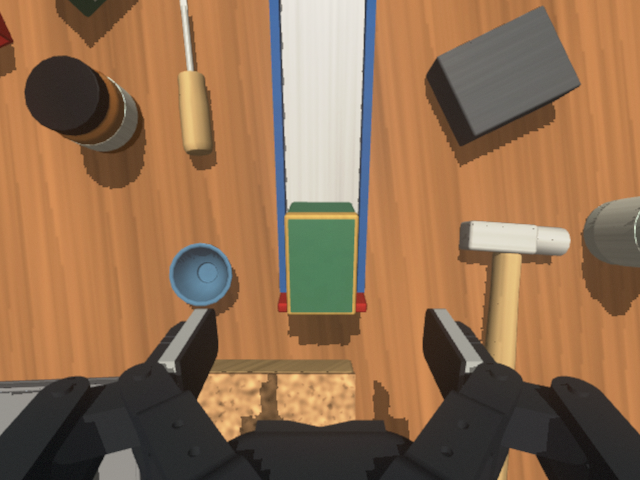

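Tin A is queued at the stop, with y from -0.249 to -0.178. The second jar has been knocked to about (600,433), which I've noted. On to tin B.

servo_tool(
  steps=[
    [0,0,-20,0,0,0],
    [273,-226,62,-6,-16.3,45],
    [273,-226,62,-6,-16.3,45],
    [273,-226,62,-6,-16.3,45],
    [273,-226,62,-6,-16.3,45],
    [273,-226,62,-6,-16.3,45],
    [273,-226,62,-6,-16.3,45],
    [273,-226,62,-6,-16.3,45],
  ],
)

```text
clock: 14.75
position: [0.452, 0.1298, 0.1946]
ee_rot: [-0.005, 0.943, 0.332, -0.006]
contact_force: [1.1, 1.2, -0.4]
width: 0.0853
```

servo_tool(
  steps=[
    [0,0,0,0,0,0],
    [0,0,0,0,0,0],
  ],
)

```text
clock: 14.95
position: [0.4517, 0.1295, 0.1949]
ee_rot: [-0.005, 0.942, 0.335, -0.006]
contact_force: [-0.3, -0.4, 0.2]
width: 0.0852
```

```bash
python3 wtop.py .444 .168 .055 w9.png; python3 -c "
from h import *
delta([.444,.168,.018],Rdown(39))"
```

```text
zt 0.0513 c 444.7 170.1 size 72.5 48.2 ang 38.4 circ [445.1 169.7]
t 15.0 pos [0.4526 0.1285 0.195 ] q [0.12 0.15 1.77 0.01 1.24 1.01] F [ 0.3  0.3 -0.4] w 0.0855 
 delta [ 19.4 -33.7 177.4] [-0.76  0.42  0.05] rows 3.6
```

View pics/w9.png

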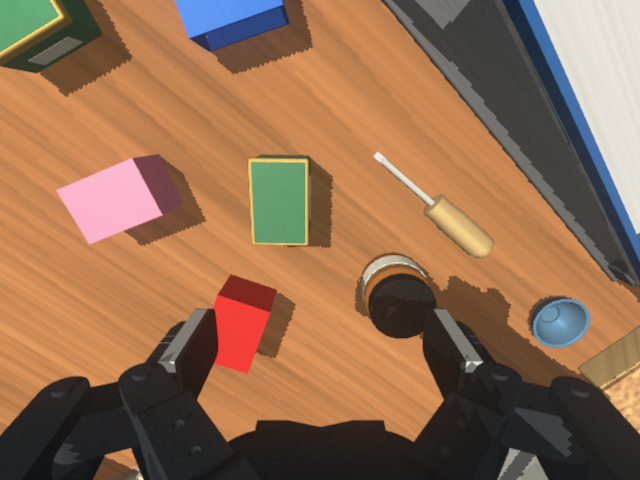

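servo_tool(
  steps=[
    [21,-35,20,-0.8,0.4,0.6],
    [21,-35,65,-0.8,0.4,0.6],
    [21,-35,110,-0.8,0.4,0.6],
    [21,-35,150,-0.8,0.4,0.6],
    [21,-35,172,-0.8,0.4,0.6],
    [21,-35,177,-0.8,0.4,0.6],
    [21,-35,177,-0.8,0.4,0.6],
  ],
)

```text
clock: 15.7
position: [0.4456, 0.1687, 0.0184]
ee_rot: [0.0, 0.945, 0.327, -0.0]
contact_force: [-0.6, 0.1, 0.4]
width: 0.0854
```

servo_tool(
  steps=[
    [0,0,0,0,0,0],
    [0,0,0,0,0,0],
    [0,0,0,0,0,0],
    [0,0,0,0,0,0],
    [0,0,0,0,0,0],
    [0,0,0,0,0,0],
    [0,0,0,0,0,0],
  ],
  hand=255,
  grip_force=45,
)

```text
clock: 16.4
position: [0.4464, 0.1702, 0.0206]
ee_rot: [0.001, 0.945, 0.328, 0.002]
contact_force: [-0.5, -1.3, 5.6]
width: 0.0474
```

servo_tool(
  steps=[
    [0,0,-50,0,0,0],
    [0,0,-100,0,0,0],
    [0,0,-150,0,0,0],
    [0,0,-200,0,0,0],
    [0,0,-230,0,0,0],
    [0,0,-230,0,0,0],
    [0,0,-230,0,0,0],
  ],
)

```text
clock: 17.1
position: [0.4444, 0.1699, 0.2492]
ee_rot: [0.0, 0.944, 0.329, 0.001]
contact_force: [-0.8, 0.5, -2.5]
width: 0.0476
```

```bash
python3 -c "
from lf import *
delta(fromlane(0,-.130,.11),RL)"
```

```text
t 17.1 pos [0.4444 0.1699 0.2492] q [ 0.22  0.11  1.67 -0.    1.35  1.12] F [-0.8  0.5 -2.5] w 0.0476 
 delta [  7.2 293.6  71.2] [  6.94  16.22 -45.33] rows 6.0
```

servo_tool(
  steps=[
    [1,49,0,1,3,-8],
    [2,98,0,2,6,-16],
    [3,147,0,3,9,-24],
    [4,196,0,5,12,-32],
    [5,245,30,6,15,-40],
    [7,294,71,7,16.2,-45.3],
    [7,294,71,7,16.2,-45.3],
    [7,294,71,7,16.2,-45.3],
  ],
)

```text
clock: 17.9
position: [0.6328, -0.0613, 0.1699]
ee_rot: [-0.104, 0.737, 0.659, 0.107]
contact_force: [-2.2, 0.5, -3.2]
width: 0.0474
```

servo_tool(
  steps=[
    [0,0,0,0,0,0],
    [0,0,0,0,0,0],
  ],
)

```text
clock: 18.1
position: [0.6315, -0.0552, 0.1772]
ee_rot: [-0.102, 0.735, 0.661, 0.11]
contact_force: [0.4, 1.1, -1.5]
width: 0.0474
```

```bash
python3 -c "
from lf import *
delta(fromlane(0,-.134,.05),RL)
grab('wrist','w10.png')"
```

```text
t 18.1 pos [ 0.6315 -0.0552  0.1772] q [-0.36  0.42  1.46  0.3   1.35 -0.34] F [ 0.4  1.1 -1.5] w 0.0474 
 delta [-4.3  1.3 58.7] [-0.29 -0.07 -0.12] rows 1.2
```

View pics/w10.png

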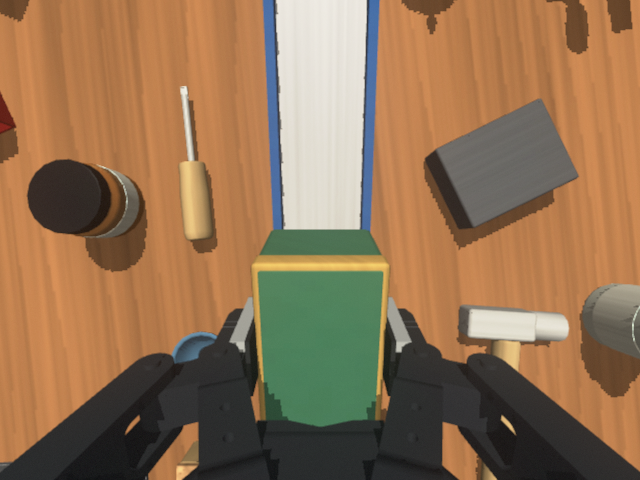

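servo_tool(
  steps=[
    [-4,1,30,-0.3,0,0],
    [-4,1,50,-0.3,0,0],
    [-4,1,58,-0.3,0,0],
    [-4,1,58,-0.3,0,0],
    [-4,1,58,-0.3,0,0],
  ],
)

```text
clock: 18.65
position: [0.6357, -0.0427, 0.1234]
ee_rot: [-0.098, 0.735, 0.662, 0.113]
contact_force: [-0.6, -0.3, -0.8]
width: 0.0475
```

```bash
python3 -c "
from lf import *
delta(fromlane(0,-.134,.021),RL)"
```

```text
t 18.6 pos [ 0.6357 -0.0427  0.1234] q [-0.34  0.46  1.54  0.31  1.23 -0.36] F [-0.6 -0.3 -0.8] w 0.0475 
 delta [-0.6 -2.1 32.5] [0.34 0.03 0.03] rows 0.7
```

servo_tool(
  steps=[
    [0,-1.5,15,0.2,0,0],
    [0,-1.5,25,0.2,0,0],
    [0,-1.5,30,0.2,0,0],
    [0,-1.5,32,0.2,0,0],
    [0,-1.5,32,0.2,0,0],
  ],
)

```text
clock: 19.15
position: [0.6351, -0.0337, 0.0912]
ee_rot: [-0.1, 0.735, 0.661, 0.111]
contact_force: [0.6, -0.2, -1.8]
width: 0.0472
```

```bash
python3 -c "
from lf import *
delta(fromlane(0,-.134,.020),RL);print(tolane(st()['position']))"
```

```text
t 19.1 pos [ 0.6351 -0.0337  0.0912] q [-0.33  0.49  1.58  0.32  1.16 -0.37] F [ 0.6 -0.2 -1.8] w 0.0472 
 delta [ 0.5 -0.3  0.1] [ 0.04  0.   -0.07] rows 0.0
[ 0.00028802 -0.13446288  0.02012681]
```

servo_tool(
  steps=[
    [0,0,0,0,0,0],
    [0,0,0,0,0,0],
    [0,0,0,0,0,0],
    [0,0,0,0,0,0],
    [0,0,0,0,0,0],
    [0,0,-30,0,0,0],
    [0,0,-70,0,0,0],
    [0,0,-110,0,0,0],
  ],
  hand=0,
)

```text
clock: 19.95
position: [0.6309, -0.066, 0.1971]
ee_rot: [-0.101, 0.735, 0.662, 0.111]
contact_force: [1.1, -0.4, 0.0]
width: 0.0851
```

servo_tool(
  steps=[
    [0,0,-20,0,0,0],
    [0,0,-20,0,0,0],
  ],
)

```text
clock: 20.15
position: [0.6326, -0.0732, 0.2191]
ee_rot: [-0.097, 0.735, 0.662, 0.113]
contact_force: [0.5, -0.5, -0.3]
width: 0.0856
```

```bash
python3 lanechk.py w11.png; python3 col.py | egrep "scene|side|green|7x|8x";python3 -c "
from h import *
delta([.434,.38,.2],Rdown(-26))
delta([.434,.38,.2],Rdown(154))
"
```

```text
10866 x [-0.0236  0.0239] y [-0.2488 -0.1064] z [0.0485 0.0498 0.0509]
scene
green [467 300  35  17] zt 0.052 c 434.2 404.0 52x75 ang 64.9
green [461 312  41  20] zt 0.052 c 434.9 403.6 52x74 ang 64.9
green [481 435  34  27] zt 0.065 c 718.6 605.0 30x81 ang 16.9
black [599 275  17 109] zt 0.073 c 314.4 615.1 127x2 ang 21.3
black [438 342  31  25] zt 0.066 c 601.8 433.1 57x57 ang 5.6
side
green [343 124  10  16] zt 0.071 c 646.8 583.0 14x30 ang 72.5
green [258 163  22   8] zt 0.051 c 431.0 404.3 54x73 ang 64.2
green [272 175  12  11] zt 0.051 c 433.7 402.5 53x67 ang 64.0
black [159 123   9  27] zt 0.073 c 127.9 604.0 38x123 ang 40.5
black [254 244  27  20] zt 0.065 c 440.1 31.0 57x56 ang 67.1
black [416 257  19  25] zt 0.037 c 779.5 19.5 67x76 ang 18.9
black [ 49 262  19  23] zt 0.072 c 49.3 -12.5 108x30 ang 74.9
t 20.3 pos [ 0.6299 -0.0713  0.2141] q [-0.39  0.4   1.4   0.29  1.44 -0.34] F [ 0.6 -0.2 -0.8] w 0.0856 
 delta [ 404.8 -242.   140.8] [-16.6  -11.43 109.03] rows 12.9
t 20.3 pos [ 0.6299 -0.0713  0.2141] q [-0.39  0.4   1.4   0.29  1.44 -0.34] F [ 0.6 -0.2 -0.8] w 0.0856 
 delta [ 404.8 -242.   140.8] [ 10.4  -15.1  -69.47] rows 9.8
```

View pics/w11.png

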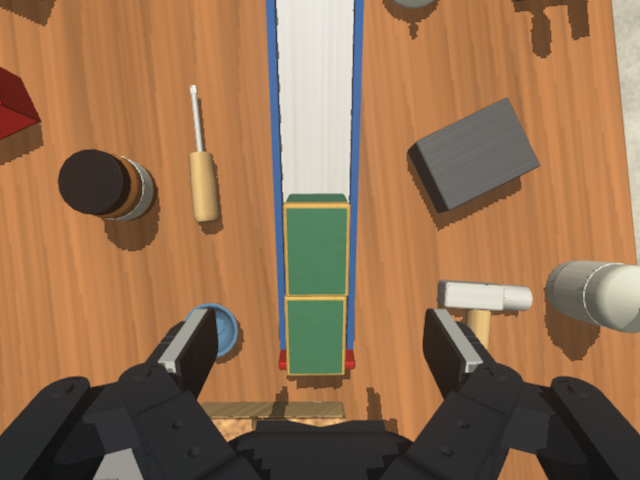

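Tins A and B are queued without a gap, 142 mm long in total. On to tin C.

servo_tool(
  steps=[
    [20,-45,-20,0,0,0],
    [60,-90,-20,2,-4,-15],
    [400,-250,140,10.4,-15.1,-69.5],
    [400,-250,140,10.4,-15.1,-69.5],
    [400,-250,140,10.4,-15.1,-69.5],
    [400,-250,140,10.4,-15.1,-69.5],
    [400,-250,140,10.4,-15.1,-69.5],
    [400,-250,140,10.4,-15.1,-69.5],
  ],
)

```text
clock: 21.1
position: [0.4612, 0.2646, 0.2119]
ee_rot: [-0.016, 0.317, 0.948, 0.017]
contact_force: [0.6, -0.4, -0.2]
width: 0.0852
```

```bash
python3 -c "
from h import *
delta([.425,.40,.2],Rdown(154.5))
"
```

```text
t 21.1 pos [0.4612 0.2646 0.2119] q [ 0.36  0.22  1.63  0.05  1.29 -0.58] F [ 0.6 -0.4 -0.2] w 0.0852 
 delta [109.7  86.   18.5] [  1.53  -2.28 -11.47] rows 2.8
```

servo_tool(
  steps=[
    [110,86,18,1.5,-2.3,-11.5],
    [110,86,18,1.5,-2.3,-11.5],
    [110,86,18,1.5,-2.3,-11.5],
    [110,86,18,1.5,-2.3,-11.5],
    [110,86,18,1.5,-2.3,-11.5],
    [110,86,18,1.5,-2.3,-11.5],
  ],
)

```text
clock: 21.7
position: [0.4272, 0.3976, 0.2016]
ee_rot: [0.0, 0.224, 0.975, 0.0]
contact_force: [0.4, 0.5, 0.4]
width: 0.0855
```

```bash
python3 wtop.py .434 .404 .055 w12.png; python3 -c "
from h import *
delta([.434,.404,.018],Rdown(154.5))"
```

```text
zt 0.0511 c 432.4 405.4 size 48.6 72.4 ang 64.2 circ [432.5 405.4]
t 21.8 pos [0.4276 0.3974 0.202 ] q [ 0.63  0.31  1.54 -0.    1.3  -0.49] F [1.1 0.5 0.5] w 0.0855 
 delta [ -2.7   8.5 184. ] [ 0.09  0.05 -0.4 ] rows 3.7
```

View pics/w12.png

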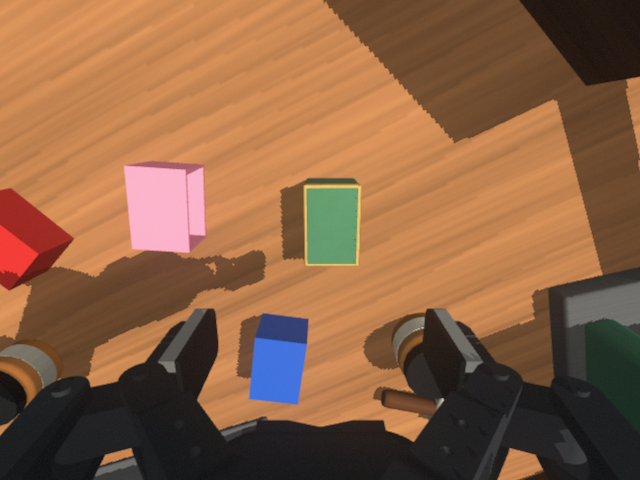

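servo_tool(
  steps=[
    [-1,9,45,0,0,0],
    [-1,9,90,0,0,0],
    [-1,9,130,0,0,0],
    [-1,9,165,0,0,0],
    [-1,9,180,0,0,0],
    [-1,9,184,0,0,0],
    [-1,9,184,0,0,0],
  ],
)

```text
clock: 22.45
position: [0.4336, 0.4058, 0.0187]
ee_rot: [0.001, 0.224, 0.974, 0.001]
contact_force: [-0.2, -0.5, -0.0]
width: 0.0849
```

servo_tool(
  steps=[
    [0,0,0,0,0,0],
    [0,0,0,0,0,0],
    [0,0,0,0,0,0],
    [0,0,0,0,0,0],
    [0,0,0,0,0,0],
    [0,0,0,0,0,0],
    [0,0,0,0,0,0],
  ],
  hand=255,
  grip_force=45,
)

```text
clock: 23.15
position: [0.4337, 0.4071, 0.0203]
ee_rot: [0.002, 0.223, 0.975, 0.002]
contact_force: [-0.2, -1.5, 6.1]
width: 0.0475
```

servo_tool(
  steps=[
    [0,0,-50,0,0,0],
    [0,0,-100,0,0,0],
    [0,0,-150,0,0,0],
    [0,0,-200,0,0,0],
    [0,0,-240,0,0,0],
    [0,0,-240,0,0,0],
    [0,0,-240,0,0,0],
  ],
)

```text
clock: 23.85
position: [0.4322, 0.4063, 0.2594]
ee_rot: [0.002, 0.223, 0.975, 0.002]
contact_force: [0.5, -0.1, -3.0]
width: 0.0468
```

```bash
python3 -c "
from lf import *
delta(fromlane(0,-.062,.12),RL)"
```

```text
t 23.9 pos [0.4322 0.4063 0.2594] q [ 0.64  0.29  1.42  0.    1.43 -0.48] F [ 0.5 -0.1 -3. ] w 0.0468 
 delta [-360.4 -270.6   50.8] [-10.21  14.92  69.61] rows 9.1
```

servo_tool(
  steps=[
    [-360,-271,20,-10.2,15,69.6],
    [-360,-271,20,-10.2,15,69.6],
    [-360,-271,20,-10.2,15,69.6],
    [-360,-271,20,-10.2,15,69.6],
    [-360,-271,20,-10.2,15,69.6],
    [-360,-271,20,-10.2,15,69.6],
    [-360,-271,20,-10.2,15,69.6],
    [-360,-271,20,-10.2,15,69.6],
  ],
)

```text
clock: 24.65
position: [0.6142, 0.0488, 0.2375]
ee_rot: [-0.099, 0.719, 0.68, 0.105]
contact_force: [1.2, -0.5, -1.2]
width: 0.0474
```

```bash
python3 -c "
from lf import *
delta(fromlane(0,-.062,.10),RL)"
```

```text
t 24.6 pos [0.6142 0.0488 0.2375] q [-0.2   0.33  1.44  0.29  1.42 -0.2 ] F [ 1.2 -0.5 -1.2] w 0.0474 
 delta [-48.1  27.4  36.4] [-0.79  0.56  2.58] rows 1.3
```

servo_tool(
  steps=[
    [-48,27,0,-0.8,0.6,2.6],
    [-48,27,20,-0.8,0.6,2.6],
    [-48,27,36,-0.8,0.6,2.6],
    [-48,27,36,-0.8,0.6,2.6],
    [-48,27,36,-0.8,0.6,2.6],
  ],
)

```text
clock: 25.15
position: [0.6393, 0.014, 0.1907]
ee_rot: [-0.099, 0.732, 0.664, 0.111]
contact_force: [0.8, 0.4, -2.6]
width: 0.0471
```

```bash
python3 -c "
from lf import *
delta(fromlane(0,-.062,.05),RL)
grab('wrist','w13.png')"
```

```text
t 25.1 pos [0.6393 0.014  0.1907] q [-0.26  0.4   1.46  0.3   1.34 -0.24] F [ 0.8  0.4 -2.6] w 0.0471 
 delta [-2.7  0.4 51. ] [0.01 0.03 0.38] rows 1.0
```

View pics/w13.png

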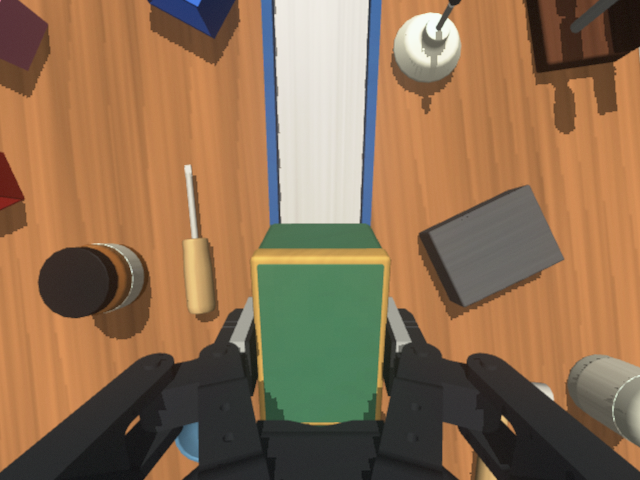

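servo_tool(
  steps=[
    [-2,0,30,0,0,0.3],
    [-2,0,45,0,0,0.3],
    [-2,0,52,0,0,0.3],
    [-2,0,52,0,0,0.3],
    [-2,0,52,0,0,0.3],
  ],
)

```text
clock: 25.7
position: [0.6429, 0.027, 0.1436]
ee_rot: [-0.097, 0.734, 0.663, 0.113]
contact_force: [-0.2, -0.1, -2.2]
width: 0.0472
```

```bash
python3 -c "
from lf import *
delta(fromlane(0,-.062,.021),RL)"
```

```text
t 25.7 pos [0.6429 0.027  0.1436] q [-0.24  0.43  1.53  0.32  1.23 -0.25] F [-0.2 -0.1 -2.2] w 0.0472 
 delta [-1.4 -2.  31.1] [0.36 0.06 0.2 ] rows 0.6
```

servo_tool(
  steps=[
    [0,-1.5,15,0.2,0,0.1],
    [0,-1.5,25,0.2,0,0.1],
    [0,-1.5,30,0.2,0,0.1],
    [0,-1.5,31,0.2,0,0.1],
    [0,-1.5,31,0.2,0,0.1],
  ],
)

```text
clock: 26.2
position: [0.6417, 0.0363, 0.1126]
ee_rot: [-0.099, 0.734, 0.662, 0.111]
contact_force: [0.4, 0.2, -2.0]
width: 0.0475
```

```bash
python3 -c "
from lf import *
delta(fromlane(0,-.062,.020),RL);print(tolane(st()['position']))"
```

```text
t 26.2 pos [0.6417 0.0363 0.1126] q [-0.22  0.46  1.57  0.32  1.17 -0.25] F [ 0.4  0.2 -2. ] w 0.0475 
 delta [-1.   0.3 -0.2] [0.04 0.04 0.04] rows 0.0
[-0.00033814 -0.0609609   0.01975584]
```

servo_tool(
  steps=[
    [0,0,0,0,0,0],
    [0,0,0,0,0,0],
    [0,0,0,0,0,0],
    [0,0,0,0,0,0],
    [0,0,0,0,0,0],
    [0,0,-30,0,0,0],
    [0,0,-70,0,0,0],
    [0,0,-110,0,0,0],
  ],
  hand=0,
)

```text
clock: 27.0
position: [0.6378, 0.0039, 0.2186]
ee_rot: [-0.1, 0.734, 0.662, 0.111]
contact_force: [0.5, -0.6, 0.0]
width: 0.0854
```

servo_tool(
  steps=[
    [0,0,-20,0,0,0],
    [0,0,-20,0,0,0],
  ],
)

```text
clock: 27.2
position: [0.6395, -0.003, 0.2408]
ee_rot: [-0.096, 0.734, 0.662, 0.113]
contact_force: [-0.0, -0.2, -0.3]
width: 0.0856
```

```bash
python3 lanechk.py w14.png; python3 col.py | egrep "scene|side|green|5.x5";python3 -c "
from h import *
grab('scene','s1.png')
delta([.44,.031,.22],Rdown(80))
"
```

```text
13443 x [-0.0235  0.0239] y [-0.2253 -0.0345] z [0.0485 0.0497 0.0508]
scene
green [481 435  34  27] zt 0.065 c 719.0 607.1 31x84 ang 14.4
black [338 230  21  15] zt 0.067 c 444.9 31.1 59x56 ang 15.2
side
black [254 244  27  20] zt 0.065 c 440.8 30.9 57x57 ang 89.2
t 27.4 pos [ 0.6366 -0.0013  0.2352] q [-0.28  0.37  1.39  0.3   1.44 -0.23] F [-0.6 -0.2 -0.4] w 0.0852 
 delta [   6.7 -198.9   18.5] [ -0.75 -17.16   4.04] rows 4.0
```

View pics/w14.png

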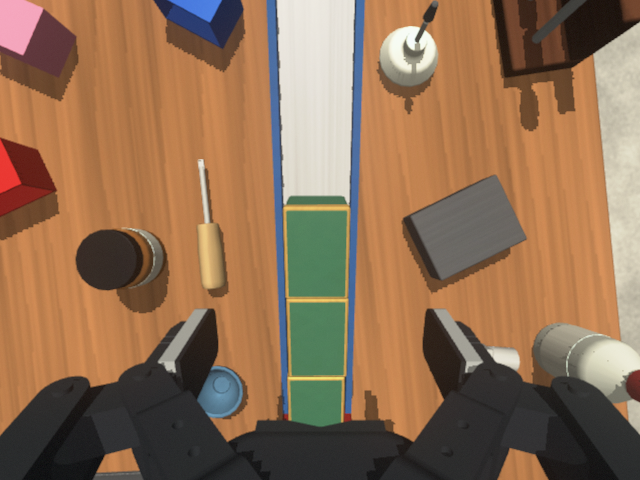

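View pics/s1.png

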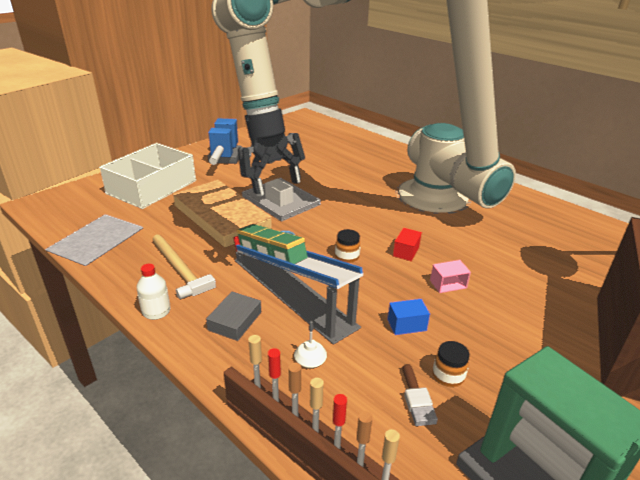

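All three tins are queued, with the top edge 216 mm from the stop. Next is jar A.

```bash
python3 -c "
from h import *
delta([.425,.05,.22],Rdown(130))
"
```

```text
t 27.4 pos [ 0.6366 -0.0013  0.2352] q [-0.28  0.37  1.39  0.3   1.44 -0.23] F [-0.6 -0.2 -0.4] w 0.0852 
 delta [  23.3 -215.7   23.6] [  6.75 -16.3  -45.57] rows 5.7
```

servo_tool(
  steps=[
    [23,-216,0,6.7,-16.3,-45.6],
    [23,-216,0,6.7,-16.3,-45.6],
    [23,-216,24,6.7,-16.3,-45.6],
    [23,-216,24,6.7,-16.3,-45.6],
    [23,-216,24,6.7,-16.3,-45.6],
    [23,-216,24,6.7,-16.3,-45.6],
    [23,-216,24,6.7,-16.3,-45.6],
    [23,-216,24,6.7,-16.3,-45.6],
  ],
)

```text
clock: 28.2
position: [0.4256, 0.0498, 0.2199]
ee_rot: [0.001, 0.423, 0.906, 0.001]
contact_force: [0.2, -0.2, 0.4]
width: 0.0855
```

```bash
python3 wtop.py .442 .031 .045 w15.png .055; python3 -c "
from h import *
delta([.442,.031,.012],Rdown(130))"
```

```text
zt 0.0651 c 441.4 31.6 size 56.9 56.9 ang 50.5 circ [441.5  31.4]
t 28.2 pos [0.426  0.0494 0.22  ] q [-0.05  0.06  1.81  0.    1.27 -0.74] F [ 0.7 -0.5  0.1] w 0.0857 
 delta [-24.    0.  208.1] [ 0.12  0.11 -0.08] rows 4.2
```

View pics/w15.png

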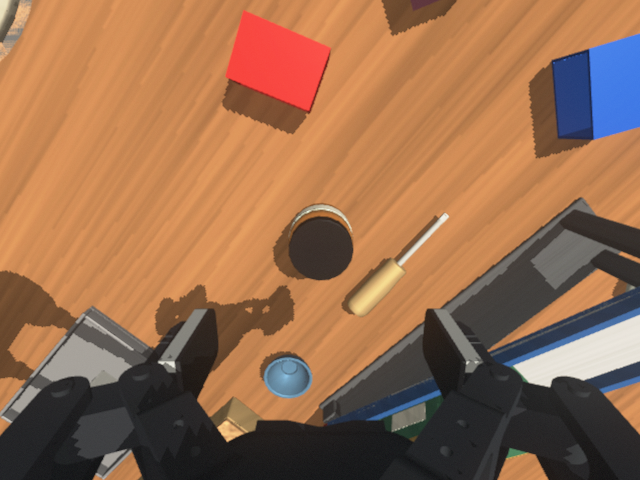

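servo_tool(
  steps=[
    [-24,0,40,0,0,-8],
    [-24,0,85,0,0,-12],
    [-24,0,130,0,0,-12],
    [-24,0,170,0,0,-12],
    [-24,0,195,0,0,-12],
    [-24,0,205,0,0,-12],
    [-24,0,205,0,0,-12],
  ],
)

```text
clock: 28.95
position: [0.4416, 0.0303, 0.0143]
ee_rot: [0.0, 0.326, 0.945, 0.0]
contact_force: [0.6, 0.8, 0.7]
width: 0.0854
```

servo_tool(
  steps=[
    [0,0,0,0,0,0],
    [0,0,0,0,0,0],
    [0,0,0,0,0,0],
    [0,0,0,0,0,0],
    [0,0,0,0,0,0],
    [0,0,0,0,0,0],
  ],
  hand=255,
  grip_force=40,
)

```text
clock: 29.55
position: [0.4436, 0.0305, 0.0175]
ee_rot: [0.004, 0.325, 0.946, 0.001]
contact_force: [0.5, -1.8, 6.9]
width: 0.0602
```

servo_tool(
  steps=[
    [0,0,-50,0,0,0],
    [0,0,-100,0,0,0],
    [0,0,-150,0,0,0],
    [0,0,-190,0,0,0],
    [0,0,-190,0,0,0],
    [0,0,-190,0,0,0],
  ],
)

```text
clock: 30.15
position: [0.4413, 0.0311, 0.2068]
ee_rot: [0.003, 0.326, 0.946, 0.001]
contact_force: [-0.1, 0.4, -2.8]
width: 0.0602
```

```bash
python3 -c "
from lf import *
delta([.551,-.404,.2],Rdown(142))"
```

```text
t 30.1 pos [0.4413 0.0311 0.2068] q [-0.09  0.09  1.81 -0.    1.24 -0.99] F [-0.1  0.4 -2.8] w 0.0602 
 delta [-354.2 -275.4    7.9] [0.21 0.34 0.01] rows 9.0
```

servo_tool(
  steps=[
    [-354,-275,0,0,0,0],
    [-354,-275,0,0,0,0],
    [-354,-275,0,0,0,0],
    [-354,-275,0,0,0,0],
    [-354,-275,0,0,0,0],
    [-354,-275,0,0,0,0],
    [-354,-275,0,0,0,0],
    [-354,-275,0,0,0,0],
  ],
)

```text
clock: 30.95
position: [0.5381, -0.3579, 0.2033]
ee_rot: [-0.0, 0.326, 0.945, 0.001]
contact_force: [1.1, -0.7, -1.7]
width: 0.0608
```

```bash
cat > riser.py <<'E'
from lf import *
import sys
for n in ['scene','side','wrist']:
    im,d,cp=grab(n,(sys.argv[1] if n=='wrist' else None)); P=cloud(d,cp).reshape(-1,3)
    q=P[(abs(P[:,0]-.557)<.11)&(abs(P[:,1]+.344)<.18)&(abs(P[:,2]-.0412)<.004)]
    if len(q)<50: continue
    rr=cv2.minAreaRect((q[:,:2]*1000).astype(np.float32)); print(n,len(q),np.median(q[:,2]).round(4),'c %.1f %.1f size %.1f %.1f ang %.1f'%(*rr[0],*rr[1],rr[2]))
E
python3 riser.py w16.png; python3 -c "
from lf import *
delta([.551,-.404,.2],Rdown(142))"
```

```text
scene 2736 0.0416 c 556.8 -347.0 size 288.7 153.7 ang 84.3
side 11850 0.0403 c 556.7 -314.6 size 225.2 150.3 ang 84.1
wrist 41472 0.0403 c 555.1 -345.5 size 281.1 150.5 ang 84.0
t 31.1 pos [ 0.5382 -0.3593  0.2024] q [-0.7   0.4   1.39  0.    1.36 -1.6 ] F [-0.6  0.8 -1.1] w 0.0606 
 delta [-37.7 -27.2   2.3] [ 0.1  -0.09 -0.21] rows 0.9
```

View pics/w16.png

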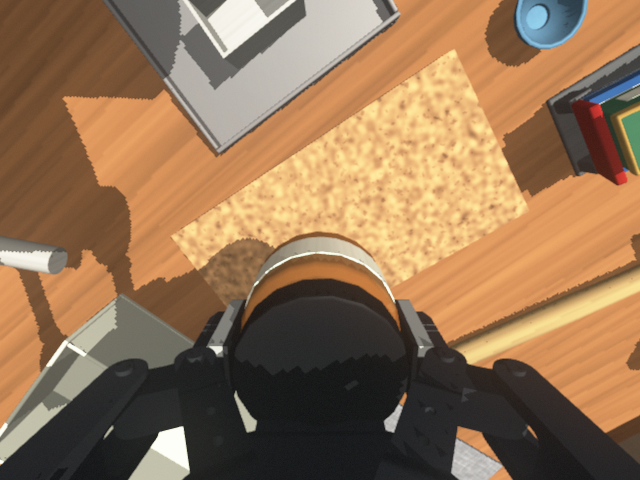

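```bash
python3 -c "
from lf import *
im,d,cp=grab('scene'); P=cloud(d,cp).reshape(-1,3)
q=P[(P[:,0]>.3)&(P[:,0]<.8)&(P[:,1]<-.45)&(P[:,1]>-.75)&(P[:,2]>.06)&(P[:,2]<.12)]
print(np.percentile(q,[1,99],axis=0), cv2.minAreaRect((q[:,:2]*1000).astype(np.float32)))
delta([.5488,-.4052,.11],Rdown(142))"
```

```text
[[ 0.31467331 -0.7386857   0.06039241]
 [ 0.72325597 -0.54291368  0.10065365]] ((514.0635986328125, -644.1526489257812), (421.0188903808594, 203.59864807128906), 2.1251606941223145)
t 31.1 pos [ 0.5378 -0.357   0.2028] q [-0.7   0.4   1.39  0.    1.36 -1.6 ] F [-0.6 -0.1 -1.6] w 0.0606 
 delta [-38.6 -31.4  92.6] [ 0.15 -0.16 -0.12] rows 2.1
```

servo_tool(
  steps=[
    [-39,-31,0,0,0,0],
    [-39,-31,45,0,0,0],
    [-39,-31,90,0,0,0],
    [-39,-31,110,0,0,0],
    [-39,-31,110,0,0,0],
    [-39,-31,110,0,0,0],
  ],
)

```text
clock: 31.75
position: [0.5511, -0.404, 0.0963]
ee_rot: [0.001, 0.325, 0.946, 0.001]
contact_force: [0.6, -0.7, -0.8]
width: 0.0609
```

```bash
python3 -c "
from lf import *
delta([.5488,-.4052,.0565],Rdown(142))"
```

```text
t 31.8 pos [ 0.5511 -0.404   0.0963] q [-0.74  0.52  1.45  0.    1.16 -1.65] F [ 0.6 -0.7 -0.8] w 0.0609 
 delta [ 1.2 -2.5 39.8] [0.14 0.13 0.06] rows 0.8
```

servo_tool(
  steps=[
    [1,-2,20,0,0,0],
    [1,-2,32,0,0,0],
    [1,-2,37,0,0,0],
    [1,-2,37,0,0,0],
    [1,-2,37,0,0,0],
  ],
)

```text
clock: 32.25
position: [0.5499, -0.4067, 0.0604]
ee_rot: [0.003, 0.326, 0.946, 0.0]
contact_force: [1.0, 0.4, -1.9]
width: 0.0604
```

```bash
python3 -c "
from lf import *
for i in range(3): delta([.5488,-.4052,.0565],Rdown(142));cams.get_image('side')"
```

```text
t 32.2 pos [ 0.5499 -0.4067  0.0604] q [-0.74  0.56  1.49  0.    1.09 -1.65] F [ 1.   0.4 -1.9] w 0.0604 
 delta [1.8 0.5 3.9] [0.11 0.3  0.01] rows 0.1
t 32.3 pos [ 0.5499 -0.4068  0.0605] q [-0.74  0.56  1.49  0.    1.09 -1.65] F [ 0.4 -0.7 -1.5] w 0.0605 
 delta [1.9 0.6 4. ] [0.11 0.31 0.  ] rows 0.1
t 32.4 pos [ 0.5499 -0.4068  0.0604] q [-0.74  0.56  1.49  0.    1.09 -1.65] F [ 0.1 -0.3 -1.6] w 0.0601 
 delta [1.9 0.6 3.9] [ 0.11  0.31 -0.  ] rows 0.1
```

Lower it 3 mm more while watching the force.

servo_tool(
  steps=[
    [1,0,1.5,0,0,0],
    [1,0,3,0,0,0],
    [1,0,3,0,0,0],
    [1,0,3,0,0,0],
  ],
)

```text
clock: 32.8
position: [0.5486, -0.4059, 0.0576]
ee_rot: [0.002, 0.326, 0.946, 0.0]
contact_force: [-2.4, 1.0, 5.3]
width: 0.0602
```

servo_tool(
  steps=[
    [0,0,1,0,0,0],
    [0,0,1,0,0,0],
  ],
)

```text
clock: 33.0
position: [0.5486, -0.4059, 0.0575]
ee_rot: [0.003, 0.326, 0.946, 0.0]
contact_force: [-3.0, 1.9, 10.3]
width: 0.0609
```

Contact with 10 N. I'll release and rise.

servo_tool(
  steps=[
    [0,0,0,0,0,0],
    [0,0,0,0,0,0],
    [0,0,0,0,0,0],
    [0,0,0,0,0,0],
    [0,0,0,0,0,0],
    [0,0,-30,0,0,0],
    [0,0,-75,0,0,0],
    [0,0,-120,0,0,0],
  ],
  hand=0,
)

```text
clock: 33.8
position: [0.5476, -0.4054, 0.1758]
ee_rot: [0.001, 0.326, 0.946, 0.001]
contact_force: [0.9, -0.5, 0.2]
width: 0.0854
```

servo_tool(
  steps=[
    [0,0,-50,0,0,0],
    [0,0,-70,0,0,0],
    [0,0,-70,0,0,0],
  ],
)

```text
clock: 34.1
position: [0.5494, -0.407, 0.2503]
ee_rot: [0.006, 0.326, 0.946, -0.001]
contact_force: [-0.2, -0.6, -0.3]
width: 0.0856
```

```bash
python3 wtop.py .5488 -.405 .045 w17.png .09 .13; python3 col.py | egrep "scene|side|5.x5|5.x6|4.x5";python3 -c "
from h import *
delta([.575,.41,.25],Rdown(150))"
```

```text
zt 0.1052 c 546.6 -405.1 size 56.7 57.3 ang 6.2 circ [ 546.9 -405. ]
scene
black [438 342  31  25] zt 0.066 c 601.8 433.5 57x58 ang 88.3
side
t 34.2 pos [ 0.5471 -0.405   0.2436] q [-0.74  0.43  1.24  0.    1.47 -1.65] F [-0.1  0.6 -0.4] w 0.0856 
 delta [479.8 659.5  -5.2] [ 0.13  0.04 -8.  ] rows 16.3
```

View pics/w17.png

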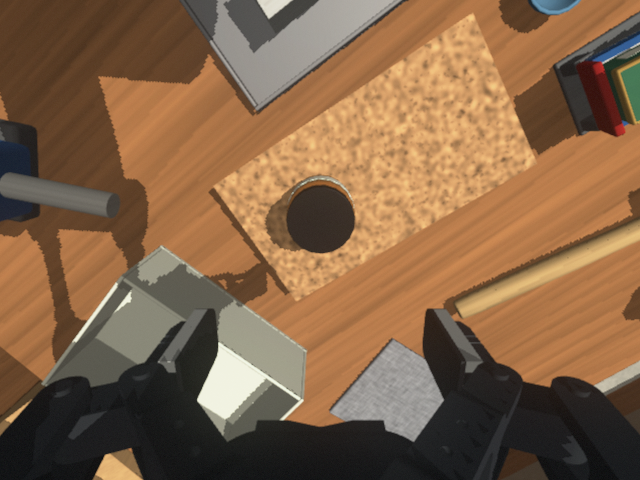

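Jar A stands upright on the cork at (547,-405), cap top at 0.105. Now I'll travel to jar B.

```bash
python3 -c "
from h import *
delta([.50,0,.28],Rdown(135))
delta([.585,.44,.24],Rdown(129))"
```

```text
t 34.2 pos [ 0.5471 -0.405   0.2436] q [-0.74  0.43  1.24  0.    1.47 -1.65] F [-0.1  0.6 -0.4] w 0.0856 
 delta [286.4 290.3 -35.9] [0.13 0.02 7.  ] rows 8.2
t 34.2 pos [ 0.5471 -0.405   0.2436] q [-0.74  0.43  1.24  0.    1.47 -1.65] F [-0.1  0.6 -0.4] w 0.0856 
 delta [490.4 689.2   4.9] [ 0.13  0.02 13.  ] rows 16.9
```

servo_tool(
  steps=[
    [286,290,-36,0,0,7],
    [286,290,-36,0,0,7],
    [286,290,-36,0,0,7],
    [286,290,-36,0,0,7],
    [286,290,-36,0,0,7],
    [286,290,-36,0,0,7],
    [286,290,-36,0,0,7],
    [286,290,-36,0,0,7],
  ],
)

```text
clock: 35.05
position: [0.5001, -0.0079, 0.278]
ee_rot: [-0.0, 0.383, 0.924, 0.0]
contact_force: [0.9, 0.4, 0.7]
width: 0.0855
```

```bash
python3 -c "
from h import *
delta([.585,.44,.25],Rdown(129))"
```

```text
t 35.0 pos [ 0.5001 -0.0079  0.278 ] q [-0.15  0.14  1.57  0.    1.43 -0.94] F [0.9 0.4 0.7] w 0.0855 
 delta [256.8 376.6  28. ] [-0.01 -0.02  5.97] rows 9.1
```

servo_tool(
  steps=[
    [257,377,0,0,0,6],
    [257,377,0,0,0,6],
    [257,377,0,0,0,6],
    [257,377,0,0,0,6],
    [257,377,0,0,0,6],
    [257,377,0,0,0,6],
    [257,377,0,0,0,6],
    [257,377,28,0,0,6],
  ],
)

```text
clock: 35.85
position: [0.576, 0.3839, 0.2662]
ee_rot: [0.002, 0.43, 0.903, 0.0]
contact_force: [1.4, -1.1, 0.2]
width: 0.0854
```

servo_tool(
  steps=[
    [29,42,25,0,0,0],
    [29,42,25,0,0,0],
    [29,42,25,0,0,0],
  ],
)

```text
clock: 36.15
position: [0.5891, 0.4309, 0.2376]
ee_rot: [-0.0, 0.43, 0.903, -0.003]
contact_force: [-0.5, -0.1, 0.2]
width: 0.0855
```

```bash
python3 wtop.py .60 .433 .045 w18.png .055; python3 -c "
from h import *
delta([.60,.433,.012],Rdown(129))"
```

```text
zt 0.0652 c 600.5 434.7 size 56.5 57.3 ang 84.6 circ [600.4 434.5]
t 36.2 pos [0.5896 0.4298 0.2397] q [ 0.54  0.51  1.11 -0.    1.52 -0.14] F [ 0.4 -0.4  0.3] w 0.0851 
 delta [ -3.3  10.7 227.7] [-0.16  0.18  0.03] rows 4.6
```

View pics/w18.png

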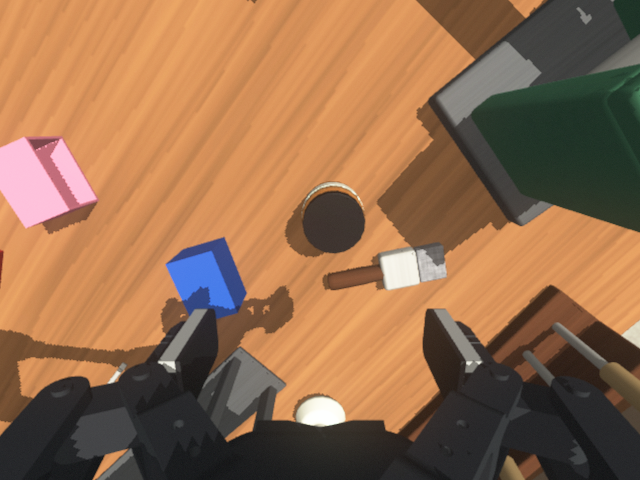

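servo_tool(
  steps=[
    [-2,12,45,0,0,0],
    [-2,12,90,0,0,0],
    [-2,12,135,0,0,0],
    [-2,12,175,0,0,0],
    [-2,12,205,0,0,0],
    [-2,12,222,0,0,0],
    [-2,12,225,0,0,0],
    [-2,12,225,0,0,0],
  ],
)

```text
clock: 37.0
position: [0.6024, 0.4349, 0.0185]
ee_rot: [0.002, 0.431, 0.902, 0.001]
contact_force: [-0.4, -0.4, 1.2]
width: 0.0854
```

servo_tool(
  steps=[
    [0,0,0,0,0,0],
    [0,0,0,0,0,0],
    [0,0,0,0,0,0],
    [0,0,0,0,0,0],
    [0,0,0,0,0,0],
    [0,0,0,0,0,0],
  ],
  hand=255,
  grip_force=40,
)

```text
clock: 37.6
position: [0.6031, 0.4366, 0.0204]
ee_rot: [0.003, 0.43, 0.903, 0.002]
contact_force: [-0.7, -1.8, 5.9]
width: 0.0603
```

servo_tool(
  steps=[
    [0,0,-50,0,0,0],
    [0,0,-100,0,0,0],
    [0,0,-150,0,0,0],
    [0,0,-200,0,0,0],
    [0,0,-250,0,0,0],
    [0,0,-270,0,0,0],
    [0,0,-270,0,0,0],
  ],
)

```text
clock: 38.3
position: [0.6022, 0.4375, 0.2936]
ee_rot: [0.005, 0.43, 0.903, 0.005]
contact_force: [0.1, 0.9, -1.3]
width: 0.0603
```

```bash
python3 -c "
from h import *
delta([.50,0,.28],Rdown(135))
delta([.5614,-.2858,.2],Rdown(142))"
```

```text
t 38.3 pos [0.6022 0.4375 0.2936] q [ 0.54  0.52  0.97 -0.    1.64 -0.14] F [ 0.1  0.9 -1.3] w 0.0603 
 delta [-275.6 -355.    10.2] [ 0.74  0.31 -5.99] rows 9.0
t 38.3 pos [0.6022 0.4375 0.2936] q [ 0.54  0.52  0.97 -0.    1.64 -0.14] F [ 0.1  0.9 -1.3] w 0.0603 
 delta [-535.9 -488.2   89.6] [  0.72   0.35 -12.99] rows 14.6
```

servo_tool(
  steps=[
    [-276,-355,10,0.7,0.3,-6],
    [-276,-355,10,0.7,0.3,-6],
    [-276,-355,10,0.7,0.3,-6],
    [-276,-355,10,0.7,0.3,-6],
    [-276,-355,10,0.7,0.3,-6],
    [-276,-355,10,0.7,0.3,-6],
    [-276,-355,10,0.7,0.3,-6],
    [-276,-355,10,0.7,0.3,-6],
  ],
)

```text
clock: 39.1
position: [0.5079, 0.0454, 0.2764]
ee_rot: [-0.004, 0.382, 0.924, -0.005]
contact_force: [1.0, -0.9, -1.3]
width: 0.0604
```

```bash
python3 -c "
from h import *
delta([.5614,-.2858,.2],Rdown(142))"
```

```text
t 39.1 pos [0.5079 0.0454 0.2764] q [-0.04  0.16  1.55 -0.01  1.44 -0.83] F [ 1.  -0.9 -1.3] w 0.0604 
 delta [-272.3 -195.6   77.4] [-0.66 -0.32 -6.97] rows 6.9
```

servo_tool(
  steps=[
    [-272,-196,0,-0.7,-0.3,-7],
    [-272,-196,0,-0.7,-0.3,-7],
    [-272,-196,0,-0.7,-0.3,-7],
    [-272,-196,0,-0.7,-0.3,-7],
    [-272,-196,0,-0.7,-0.3,-7],
    [-272,-196,30,-0.7,-0.3,-7],
    [-272,-196,77,-0.7,-0.3,-7],
    [-272,-196,77,-0.7,-0.3,-7],
  ],
)

```text
clock: 39.9
position: [0.5604, -0.286, 0.1965]
ee_rot: [-0.003, 0.327, 0.945, 0.001]
contact_force: [-0.4, 0.6, -2.1]
width: 0.0604
```

servo_tool(
  steps=[
    [0,0,0,0,0,0],
    [0,0,0,0,0,0],
  ],
)

```text
clock: 40.1
position: [0.5623, -0.2834, 0.2014]
ee_rot: [0.0, 0.326, 0.945, 0.002]
contact_force: [-0.4, -0.4, -1.5]
width: 0.06
```

```bash
python3 riser.py w19.png; python3 -c "
from lf import *
delta([.5614,-.2858,.10],Rdown(142))"
```

```text
scene 2354 0.0416 c 557.1 -346.6 size 288.8 153.8 ang 84.4
side 11181 0.0402 c 556.6 -314.7 size 224.9 150.2 ang 84.2
wrist 31013 0.0403 c 555.1 -346.1 size 281.4 150.9 ang 84.0
t 40.2 pos [ 0.5637 -0.2834  0.2044] q [-0.58  0.37  1.43  0.    1.34 -1.49] F [ 0.4  0.5 -1.7] w 0.0600 
 delta [  0.8  -3.7 104.3] [0.19 0.27 0.07] rows 2.1
```

View pics/w19.png

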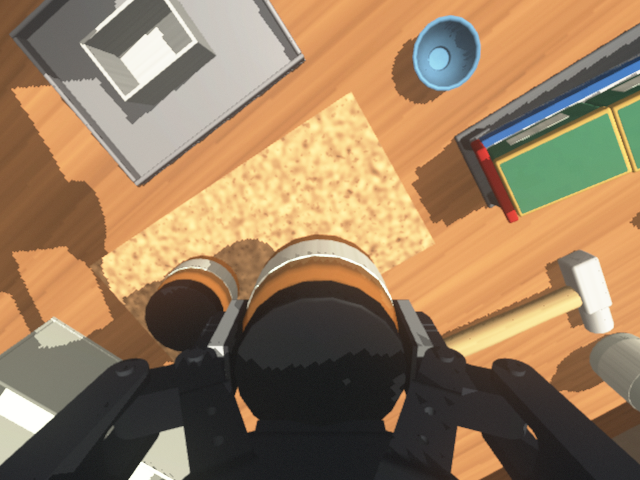

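servo_tool(
  steps=[
    [1,-4,45,0,0,0],
    [1,-4,90,0,0,0],
    [1,-4,115,0,0,0],
    [1,-4,125,0,0,0],
    [1,-4,125,0,0,0],
    [1,-4,125,0,0,0],
  ],
)

```text
clock: 40.85
position: [0.5618, -0.2871, 0.0799]
ee_rot: [0.003, 0.325, 0.946, 0.0]
contact_force: [0.1, 0.5, -1.3]
width: 0.0603
```

```bash
python3 -c "
from lf import *
delta([.5614,-.2858,.060],Rdown(142))"
```

```text
t 40.9 pos [ 0.5618 -0.2871  0.0799] q [-0.58  0.47  1.6   0.    1.07 -1.49] F [ 0.1  0.5 -1.3] w 0.0603 
 delta [ 1.3  0.8 19.9] [0.18 0.36 0.04] rows 0.4
```

servo_tool(
  steps=[
    [1,1,10,0.2,0.3,0],
    [1,1,15,0.2,0.3,0],
    [1,1,17,0.2,0.3,0],
    [1,1,17,0.2,0.3,0],
    [1,1,17,0.2,0.3,0],
  ],
)

```text
clock: 41.35
position: [0.5603, -0.2854, 0.0609]
ee_rot: [-0.001, 0.326, 0.946, 0.0]
contact_force: [-0.7, 0.9, -1.3]
width: 0.0603
```

servo_tool(
  steps=[
    [0,0,2,0,0,0],
    [0,0,2,0,0,0],
    [0,0,2,0,0,0],
  ],
)

```text
clock: 41.65
position: [0.5603, -0.2855, 0.0605]
ee_rot: [-0.001, 0.326, 0.946, -0.0]
contact_force: [-2.0, 0.4, 7.2]
width: 0.0604
```

The jar is touching the riser. I'll release and rise.

servo_tool(
  steps=[
    [0,0,0,0,0,0],
    [0,0,0,0,0,0],
    [0,0,0,0,0,0],
    [0,0,0,0,0,0],
    [0,0,0,0,0,0],
    [0,0,-30,0,0,0],
    [0,0,-75,0,0,0],
    [0,0,-120,0,0,0],
  ],
  hand=0,
)

```text
clock: 42.45
position: [0.56, -0.2851, 0.1792]
ee_rot: [-0.003, 0.326, 0.946, 0.0]
contact_force: [0.4, -0.5, 0.2]
width: 0.0857
```

servo_tool(
  steps=[
    [0,0,-50,0,0,0],
    [0,0,-100,0,0,0],
    [0,0,-100,0,0,0],
    [0,0,-100,0,0,0],
    [0,0,-100,0,0,0],
  ],
)

```text
clock: 42.95
position: [0.56, -0.2851, 0.2772]
ee_rot: [-0.003, 0.326, 0.946, 0.0]
contact_force: [-0.5, 0.2, -1.2]
width: 0.0855
```

```bash
python3 wtop.py .5614 -.286 .045 w20.png .09 .13; python3 wtop.py .547 -.405 .045 w20.png .09 .13; python3 wtop.py .372 -.302 .055 w20.png .04 .08;python3 lanechk.py w20.png; python3 loc.py dish file burr hammer block brush jar0_c empty_c; python3 -c "
from h import *
grab('scene','s2.png');grab('side','d2.png')"
```

```text
zt 0.1052 c 559.9 -285.7 size 56.7 57.0 ang 2.2 circ [ 559.9 -285.9]
zt 0.1051 c 546.2 -404.1 size 57.2 56.5 ang 36.2 circ [ 546.6 -404.9]
zt 0.0551 c 372.7 -302.8 size 72.4 49.2 ang 85.9 circ [ 373.  -302.8]
10244 x [-0.0248  0.0232] y [-0.2504 -0.1171] z [0.0481 0.0498 0.0512]
scene burr 0.93 [292, 320, 33, 47] rgb [224 218 203] ztop 0.072 rect c 764.3 217.8  6x4 ang 17.9
scene burr 0.61 [235, 237, 127, 48] rgb [124 132 143] ztop 0.155 rect c 662.2 202.4  45x67 ang 80.6
scene hammer 0.8 [150, 233, 64, 66] rgb [215 191 148] ztop 0.029 rect c 765.2 -220.0  253x85 ang 71.0
scene block 0.59 [202, 290, 61, 47] rgb [110 103  96] ztop 0.038 rect c 801.2 26.4  100x76 ang 19.7
scene brush 0.8 [403, 364, 30, 59] rgb [166 152 139] ztop 0.022 rect c 694.5 420.1  127x39 ang 48.2
scene empty_c 0.91 [267, 181, 25, 25] rgb [161 152 138] ztop 0.055 rect c 376.7 -300.2  78x49 ang 84.5
scene empty_c 0.85 [431, 262, 37, 28] rgb [206 134 149] ztop 0.051 rect c 360.8 278.1  48x70 ang 61.3
scene empty_c 0.81 [387, 298, 42, 38] rgb [ 50 101 186] ztop 0.050 rect c 548.1 292.3  50x69 ang 56.4
scene empty_c 
[... 492 characters left out ...]
er 0.69 [395, 183, 25, 40] rgb [215 201 176] ztop 0.047 rect c 758.4 210.3  15x16 ang 66.8
side block 0.79 [415, 242, 56, 43] rgb [103  95  90] ztop 0.037 rect c 795.2 23.5  98x74 ang 20.2
side block 0.7 [143, 363, 120, 113] rgb [169 157 147] ztop 0.018 rect c 368.3 -300.5  191x149 ang 86.3
side jar0_c 0.28 [142, 360, 122, 116] rgb [169 157 147] ztop 0.018 rect c 368.0 -300.6  191x149 ang 86.6
side empty_c 0.86 [295, 178, 22, 20] rgb [ 61 100 183] ztop 0.050 rect c 530.6 297.1  48x46 ang 60.9
side empty_c 0.69 [216, 185, 40, 32] rgb [206 124 140] ztop 0.049 rect c 354.0 277.3  50x72 ang 61.4
side empty_c 0.67 [186, 381, 49, 61] rgb [152 142 131] ztop 0.054 rect c 372.3 -302.8  72x48 ang 86.3
```

View pics/s2.png

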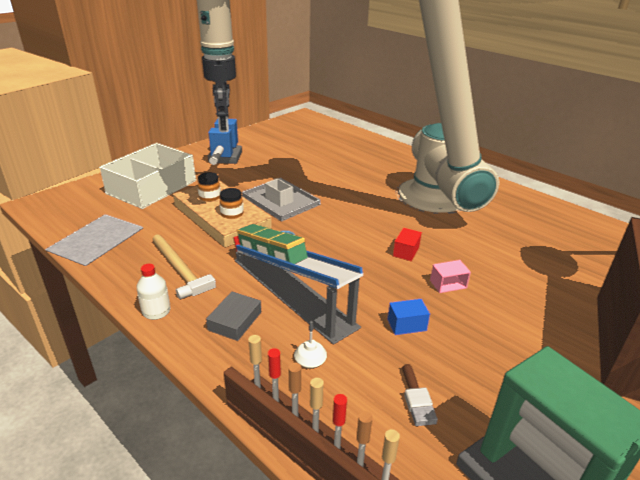

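View pics/d2.png

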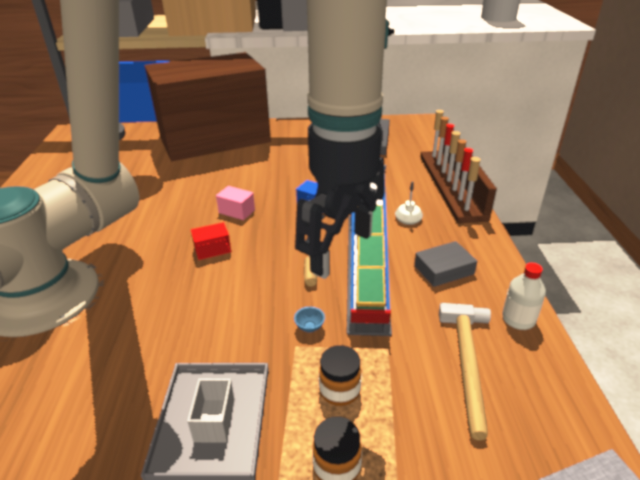

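View pics/w20.png

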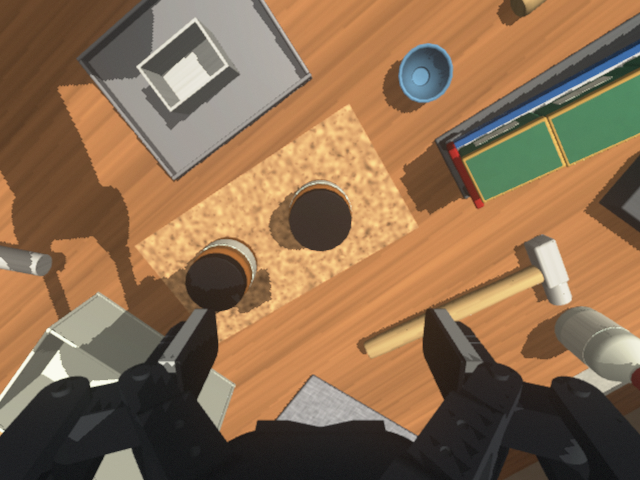

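The final pictures show the following:
- **Jars:** both are upright on the cork, at (320,215) and (217,280) in the wrist view, 1.5 to 2.5 mm off the riser's centreline.
- **Tins:** all three are queued.
- **Empty tin:** it is standing in the tray.
- **Bystander tools:** they are where they started.
- **Gripper:** it is clear of everything.

I'm handing in the job now.

```bash
python3 -c "
from rig import sign_off,telemetry
print(sign_off()); print(telemetry.get_state()['clock'])"
```

```text
the job is handed in; nothing more can be done
None
the job is handed in; nothing more can be done
```

The job is done and handed in at about 44 s on the robot's clock. The rig reported no verdict.

I stood the empty tin in the returns tray first. Then I placed the three full tins one by one at the low end of the lane, and after that both jars on the cork. I found three full tins and two jars and saw no others in any view. One jar was knocked about 4 cm during the run; I spotted it and measured it again before grasping it.

Last checks:
- **Empty tin:** upright at (373,-303) mm, near the centre of the tray, with its rim at 55 mm, which fits the tray floor.
- **Tins:** after the third was placed, the queue's upper end was 216 mm from the stop, so there are no gaps. The lids are about 50 mm above the deck, and the queue is centred to within 1 mm. The last close-up showed only the lower part of the queue; the scene picture showed all three in place.
- **Jars:** both cap tops are at 105 mm, which fits a 64 mm jar upright on the 40 mm riser. Both are within 3 mm of the riser's centreline and about 60 mm either side of its middle.
- **Bystander tools:** all within a few millimetres of where they started. The two hammer readings from the scene camera differed by 35 mm, because the first was distorted by its outline. The side camera put the hammer within 1 mm of its start. The file was partly hidden by the gripper, and its reading was about 7 mm off.
- **Disagreements:** the scene camera read 3 to 5 mm off the side and wrist cameras, so I relied on the wrist camera for grasping. The networks missed some tins and jars, and I found those by colour and depth.

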